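Load and turn the prize-draw drum

ROBOT

A 6-joint arm with a two-finger parallel gripper is mounted at the origin on the work surface. World frame = base frame: x ahead of the robot, y to its left, z up, the work surface at z = 0. Lengths are in m, angles in rad, forces in N, time in s.
With the tool pointing down it reaches from about 0.425 to 0.95 m from the base axis. Payload 14.7 kg.
Tool frame: the origin (TCP) lies on the centre line of the jaws, within the pads' length; the fingertips stand 8 mm ahead of it and the grasp point (between the pads) lies 11 mm behind it; z points along the fingers, y is the line along which they close (so a half turn about z gives the same grasp; the last joint's range is limited). The gripper opens to 85 mm and grips with 20 to 120 N. Pads are 22 mm wide; open, the fingers measure 114 mm over their backs; the gripper's body (76 mm by 85 mm) begins 54 mm behind the grasp point. The pads swing forward as they close: fully open they stand 13 mm farther back than shut.
Start: joints at [1.189, 0.48, 1.596, -0, 1.065, -0.047], TCP at [0.214, 0.614, 0.239] pointing down, gripper open.
Joint ranges: [-2.75, 2.75], [-0.82, 2.05], [0.23, 2.67], [-1.56, 4.7], [0.09, 2.69], [-2.92, 2.92]. Speed limits (rad/s): [1.89, 1.89, 2.39, 3.01, 3.01, 3.01].

INTERFACE

Orientations are given as a rotation vector (axis times angle).
In Python, from plant import manip gives the robot as it stands.
- The arm moves only by the tool servo_tool, never from a script. Its argument "motion" is one flat list of numbers, 5 for each row, row after row: the shift along the tool's x, y, z normalised to -1 to 1, where 1 is 50 cm, then the turn about the tool's z normalised to -1 to 1, where 1 is 45 degrees, then the opening, from 0 (shut) to 1 (fully open). A call has 1 to 10 rows; each row shifts and turns the commanded pose from where the row before left it, along the tool's axes as they then stand; what a row does not reach is not made up. A row lasts 1/12 s, in which the tool goes at most 41.7 mm and 7.16 degrees, less where a joint would pass 70% of its speed; a pose out of reach is approached as far as the arm can. A call with a number of a shift or a turn outside -1 to 1 is refused whole. A call with a gripper value outside its range is refused whole. The fingers move at their own pace and stop on an object; "squeeze" is the grip in N (left out, the last holds). Time passes only in rows, so rows that do not move let the fingers close. It gives the time, the measured TCP pose, the force, the opening and the grip force at its end, in the units of the state.
- manip.sense(): the state, without advancing time (a new reading comes with each control period).
- manip.grab_frame(name): name is "side" or "top" or "wrist"; returns the picture (384x512x3 uint8, blue, green, red); there is no depth.
- manip.camera_model(name): a dict with "fx", "fy", "cx", "cy" (pixels), "camera_from_world" (4x4, takes a point from world to camera coordinates). Camera axes: x right, y down, z forward; pixel columns grow to the right and rows downward; lengths in m; the calibration is good to about 2 mm. A picture is of the moment at which its call begins: read the wrist's pose just before it. camera_model takes no time and is no camera call; for the wrist camera it gives the pose at the moment of the call.
- manip.finish_job(): hands the job in; it is judged then, once.
The state is a dict: "clock": time; "qpos": joint angles; "joint_vel": joint speeds; "joint_torque": joint torques, N m; "ee_pos": TCP position; "ee_rot": TCP orientation; "wrist_force": force on the tool from outside, world axes, zero at the start; "ft_torque": the same for the moment, N m; "opening": finger opening in m; "grip_force": force on a finger pad.
Only numpy, scipy, OpenCV 4.12 (cv2) and the standard library are available. Lean on these libraries where they do the work, as an engineer would, in place of code of your own. Each camera call takes 0.05 s, during which the arm holds its last target. There are 200 camera calls.

TASK

Get the prize draw ready: bring the drum's open hatch to the top with the crank, put every wooden keg from the black tray into the drum, lay the lid flush in the hatch and swing both brass levers fully shut over it. Then mix the kegs by cranking the locked drum through one full turn, either way, so that it stops with the hatch at the top again, and let go. Leave the candles, the vase and the tealight where they stand.

Things in the scene. Friction and masses are not known exactly. Their poses are not given: they have to be found in the camera images.
- stand: fixed wooden cradle of the prize-draw drum; origin at the centre of its base board's underside on the table (board 200 mm in x, 262 mm in y, 18 mm thick). Uprights 12 mm thick at y = +-123 mm, 196 mm high, carry the axle, which is level along this body's y axis. The crank is outside the +y upright.
- axle (a point): centre of the drum, on the axle, 170 mm above the stand's origin; axes as the stand. The drum is a hexagonal barrel with clear sides and round plywood ends (radius 126 mm, 8 mm thick; inside 209 mm long in y, 95 mm from the axle to each flat side). One flat side is a wooden frame with the hatch.
- drum (a joint): turn of the drum about the axle (+y of the stand), rad: 0 = hatch at the top, positive = the top moves towards stand +x. It counts on past a full turn (6.28) and has no stops. Stiff (friction 0.7 N m, 11 N at the crank handle): it stays where it is left. Starts with the hatch leaning up to 1 rad either way.
- crank_grip (a point): grip point on the crank's wooden handle, a round sleeve 18 mm across and 94 mm long, level along stand y, spinning freely on its spindle. 200 mm from the axle's centre towards stand +y and 65 mm off the axle on the hatch's side: straight above the axle when drum = 0. The flat crank arm is 60 mm from here towards the drum; 36 mm of sleeve lie beyond.
- hatch (a point): centre of the hatch at the wooden frame's outer face, 109 mm from the axle; turns with the drum. x across, y as stand y, z outward. Clear opening 72 (x) by 112 mm (y); round it a rebate 89 by 129 mm, 8 mm deep, whose ledge carries the lid. Frame 112 by 209 mm; the end discs beyond it stand 17 mm proud.
- lid_seat (a point): centre of the rebate's ledge, 8 mm inward of hatch; axes as hatch. The lid's origin comes here when it is home.
- lid: loose wooden hatch lid, 84 mm (x) by 124 mm (y) by 8 mm; origin at the centre of its underside. On its top a dark wooden bar grip 14 mm wide (x), 44 mm long (y), rising to 36 mm above the underside. Fits either way round. 75 g. Lies on the table at the start.
- lid_top (a point): top of the lid's bar grip, 36 mm above the lid's origin along its z
- lever_a (a joint): brass locking lever at the hatch's +y end, rad: 0 = shut (points across the lid, towards the hatch's centre, overlapping it by 17 mm), about 1.57 = open (points to hatch -x, clear of the lid). Pivot on the frame at hatch y = +82.5 mm, x = 0. Light friction (0.5 N at the knob); stops at 0 and 2.0. Starts open, at 1.35 to 1.8.
- lever_b (a joint): the like lever at the hatch's -y end, pivot at hatch y = -82.5 mm; 0 = shut (points to hatch +y), about 1.57 = open (points to hatch -x)
- lever_a_knob (a point): middle of lever_a's upright round knob, 12 mm across, 20 mm high, 30 mm from the pivot. The point is 16.5 mm above the frame's face, the knob's top 26.5 mm; the lever's flat plate lies 1.5 to 6.5 mm above it, is 14 mm wide and reaches 38 mm from the pivot
- lever_b_knob (a point): the same for lever_b
- tray: fixed round black tray, 286 mm across; origin at its centre on the table; floor 5 mm high, rim 15 mm high
- keg1: turned wooden lotto keg, barrel-shaped, 36 mm high, 36 mm across the middle, 31 mm at its flat ends, about 28 g; origin at the centre of its lower end, z along the barrel's axis. Stands in the tray at the start, if present (3 to 5 are).
- keg2: turned wooden lotto keg, barrel-shaped, 36 mm high, 36 mm across the middle, 31 mm at its flat ends, about 28 g; origin at the centre of its lower end, z along the barrel's axis. Stands in the tray at the start, if present (3 to 5 are).
- keg3: turned wooden lotto keg, barrel-shaped, 36 mm high, 36 mm across the middle, 31 mm at its flat ends, about 28 g; origin at the centre of its lower end, z along the barrel's axis. Stands in the tray at the start, if present (3 to 5 are).
- keg4: turned wooden lotto keg, barrel-shaped, 36 mm high, 36 mm across the middle, 31 mm at its flat ends, about 28 g; origin at the centre of its lower end, z along the barrel's axis. Stands in the tray at the start, if present (3 to 5 are).
- keg5: turned wooden lotto keg, barrel-shaped, 36 mm high, 36 mm across the middle, 31 mm at its flat ends, about 28 g; origin at the centre of its lower end, z along the barrel's axis. Stands in the tray at the start, if present (3 to 5 are).
- candle_tall: bystander: dark pillar candle, 70 mm across, 150 mm high; origin at the centre of its underside
- candle_short: bystander: dark pillar candle, 68 mm across, 100 mm high; origin at the centre of its underside
- vase: bystander: white ceramic bottle vase, 90 mm across, 200 mm high; origin at the centre of its underside
- tealight: bystander: tealight in an aluminium cup, 39 mm across, 16 mm high; origin at the centre of its underside
Things that resemble listed ones, but are neither listed nor needed, are in the scene too. What is shaped like the keg2 but turquoise is not meant.

How it is judged:
On the way, in this order (a step that is already met when the one before it is completed fails the run):
1. every keg is in the drum and the lid lies home in the hatch, hatch uppermost (x of keg1 in the frame of hatch between -0.118 and 0.118 m and y of keg1 in the frame of hatch between -0.106 and 0.106 m and z of keg1 in the frame of hatch between -0.21 and -0.014 m and x of keg2 in the frame of hatch between -0.118 and 0.118 m and y of keg2 in the frame of hatch between -0.106 and 0.106 m and z of keg2 in the frame of hatch between -0.21 and -0.014 m and x of keg3 in the frame of hatch between -0.118 and 0.118 m and y of keg3 in the frame of hatch between -0.106 and 0.106 m and z of keg3 in the frame of hatch between -0.21 and -0.014 m and x of keg4 in the frame of hatch between -0.118 and 0.118 m and y of keg4 in the frame of hatch between -0.106 and 0.106 m and z of keg4 in the frame of hatch between -0.21 and -0.014 m and x of keg5 in the frame of hatch between -0.118 and 0.118 m and y of keg5 in the frame of hatch between -0.106 and 0.106 m and z of keg5 in the frame of hatch between -0.21 and -0.014 m and distance between lid and lid_seat below 0.006 m and angle between the z axis of lid and the z axis of hatch, either way round below 0.06 rad and angle between the y axis of lid and the y axis of hatch, either way round below 0.08 rad and z of lid_top in the frame of hatch above 0 m and value of joint drum between -0.3 and 0.3 rad), for 0.2 s.
2. both levers are swung shut over the lid, before the drum is turned (value of joint each of lever_a, lever_b below 0.2 rad and distance between lid and lid_seat below 0.006 m and angle between the z axis of lid and the z axis of hatch, either way round below 0.06 rad and angle between the y axis of lid and the y axis of hatch, either way round below 0.08 rad and z of lid_top in the frame of hatch above 0 m and value of joint drum between -0.6 and 0.6 rad), for 0.2 s.
3. the locked drum has been turned upside down (value of joint each of lever_a, lever_b below 0.2 rad and (value of joint drum above 3 rad or value of joint drum below -3 rad)).
At the end, for the whole second after the job is handed in: the drum has made one full turn (either way) and rests with the hatch at the top within 0.25 rad, both levers shut within 0.2 rad, the lid home in its rebate (within 6 mm, right side up) and every keg present inside the drum; nothing moving ((value of joint drum between 6.0332 and 6.5332 rad or value of joint drum between -6.5332 and -6.0332 rad) and velocity of joint drum between -0.1 and 0.1 rad/s and value of joint each of lever_a, lever_b below 0.2 rad and distance between lid and lid_seat below 0.006 m and angle between the z axis of lid and the z axis of hatch, either way round below 0.06 rad and angle between the y axis of lid and the y axis of hatch, either way round below 0.08 rad and z of lid_top in the frame of hatch above 0 m and x of keg1 in the frame of hatch between -0.118 and 0.118 m and y of keg1 in the frame of hatch between -0.106 and 0.106 m and z of keg1 in the frame of hatch between -0.21 and -0.014 m and x of keg2 in the frame of hatch between -0.118 and 0.118 m and y of keg2 in the frame of hatch between -0.106 and 0.106 m and z of keg2 in the frame of hatch between -0.21 and -0.014 m and x of keg3 in the frame of hatch between -0.118 and 0.118 m and y of keg3 in the frame of hatch between -0.106 and 0.106 m and z of keg3 in the frame of hatch between -0.21 and -0.014 m and x of keg4 in the frame of hatch between -0.118 and 0.118 m and y of keg4 in the frame of hatch between -0.106 and 0.106 m and z of keg4 in the frame of hatch between -0.21 and -0.014 m and x of keg5 in the frame of hatch between -0.118 and 0.118 m and y of keg5 in the frame of hatch between -0.106 and 0.106 m and z of keg5 in the frame of hatch between -0.21 and -0.014 m); the robot touches nothing.
It fails at once if the candle tall is moved by more than 30 mm or knocked over (distance of candle_tall from where it was at the start of the episode above 0.03 m or angle between candle_tall's own z axis and vertical above 0.4 rad).
It fails at once if the candle short is moved by more than 30 mm or knocked over (distance of candle_short from where it was at the start of the episode above 0.03 m or angle between candle_short's own z axis and vertical above 0.4 rad).
It fails at once if the vase is moved by more than 30 mm or knocked over (distance of vase from where it was at the start of the episode above 0.03 m or angle between vase's own z axis and vertical above 0.4 rad).
It fails at once if the tealight is moved by more than 30 mm or knocked over (distance of tealight from where it was at the start of the episode above 0.03 m or angle between tealight's own z axis and vertical above 0.4 rad).
Of keg1, keg2, keg3, keg4, keg5 only 3 to 5 are there at a start; the rules pass over those that are not, and their reading is None.
At some moment in a run one of keg1, keg2, keg3, keg4, keg5, lid may be knocked a few centimetres aside while the robot is not near it.
Once in a run the grip may slacken for a moment while it holds something.
It also fails if it takes over 210 s, if anything falls off the work surface, if the arm or the gripper's body presses on something with over 40 N, if the wrist force passes 120 N, or if a joint passes its speed limit or range.

## Working session

There is one attempt and no reset: what is moved stays moved. The work goes in short steps, Python scripts to look and compute and a tool call to move; the robot and the scene stay as the last step left them, time stands still between calls to the robot, and variables do not carry over. Pictures are saved under pics/ and viewed, at most 14 in all, crops included, and the job is handed in when it is done.

Besides the shell and the picture viewer there is one more tool, called after "Call:" as a command line: name --argument value ..., lists and objects as JSON in quotes. servo_tool: Moves the arm, as the interface text tells. Scaled input: -1 to 1 covers 50 cm each way for a shift and 45 degrees each way for a turn. Its arguments: {"type":"object","properties":{"motion":{"type":"array","items":{"type":"number"}},"squeeze":{"type":"number"}},"required":["motion"]}

```bash
ls; mkdir -p pics; cat > h.py <<'E'
import numpy as np, cv2
from scipy.spatial.transform import Rotation as R
from plant import manip
def snap(c,fn):
    im=manip.grab_frame(c); cv2.imwrite('pics/'+fn,im); return im
def px(c,P,cm=None):
    m=cm or manip.camera_model(c); T=np.array(m['camera_from_world']); q=T[:3,:3]@np.array(P)+T[:3,3]
    return np.array([m['fx']*q[0]/q[2]+m['cx'], m['fy']*q[1]/q[2]+m['cy']])
def at_z(c,u,v,z,cm=None):
    m=cm or manip.camera_model(c); T=np.array(m['camera_from_world']); Rm=T[:3,:3]; o=-Rm.T@T[:3,3]
    d=Rm.T@np.array([(u-m['cx'])/m['fx'],(v-m['cy'])/m['fy'],1]); return o+d*(z-o[2])/d[2]
E
python3 - <<'E'
from h import *
np.set_printoptions(precision=3,suppress=True)
a=snap('top','top0.png');b=snap('side','side0.png')
for c in('top','side'):
    m=manip.camera_model(c);T=np.array(m['camera_from_world']);print(c,m['fx'],-T[:3,:3].T@T[:3,3],T[:3,:3])
s=manip.sense();print(s)
cv2.imwrite('pics/top0b.png',cv2.resize(a,(800,600),interpolation=cv2.INTER_CUBIC))
cv2.imwrite('pics/side0b.png',cv2.resize(b,(800,600),interpolation=cv2.INTER_CUBIC))
E
```

```text
pics
top 388.92747600114177 [0.439 0.014 1.286] [[ 0.028 -0.999  0.02 ]
 [-0.997 -0.03  -0.068]
 [ 0.068 -0.018 -0.998]]
side 405.7530195319264 [ 0.413 -0.923  0.859] [[ 0.993 -0.114 -0.013]
 [-0.078 -0.588 -0.805]
 [ 0.084  0.801 -0.593]]
{'clock': 0.1, 'qpos': array([ 1.189,  0.481,  1.597, -0.   ,  1.065, -0.047]), 'joint_vel': array([-0.   , -0.002, -0.001,  0.003, -0.001,  0.002]), 'joint_torque': array([  0.002, -95.226, -43.104,  -0.   ,   0.005,   0.   ]), 'ee_pos': array([0.213, 0.614, 0.239]), 'ee_rot': array([-0.523, -3.097,  0.002]), 'wrist_force': array([-0.125, -0.014, -0.244]), 'ft_torque': array([ 0.008,  0.052, -0.024]), 'grip_force': 0.0, 'opening': 0.08547107318777154}
```

View pics/top0b.png

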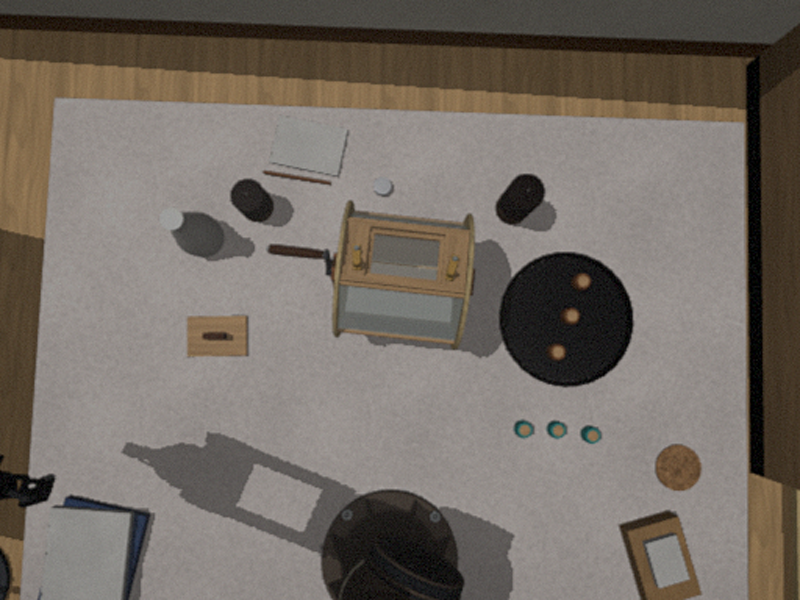

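View pics/side0b.png

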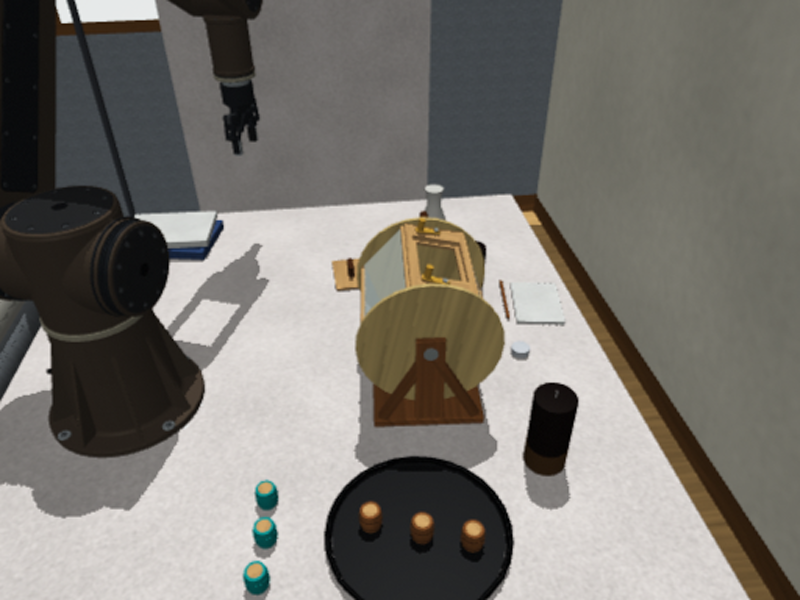

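Top view shows three wooden kegs in the tray at (582,281), (571,316), (557,352), with the lid at (217,336). The drum's hatch leans to +x and the crank handle runs (270,249)–(325,254). The turquoise kegs are decoys. Next I'll enlarge the drum.

```bash
python3 - <<'E'
import cv2,numpy as np
a=cv2.imread('pics/top0.png');b=cv2.imread('pics/side0.png')
A=a[125:225,165:310];B=b[125:275,210:325]
A=cv2.resize(A,None,fx=3.0,fy=3.0,interpolation=cv2.INTER_CUBIC);B=cv2.resize(B,None,fx=3,fy=3,interpolation=cv2.INTER_CUBIC)
m=np.zeros((600,800,3),np.uint8);m[:300,:435]=A;m[:450,440:440+345]=B
C=cv2.resize(a[190:240,110:170],None,fx=4,fy=4,interpolation=cv2.INTER_CUBIC);m[320:520,:240]=C
m=cv2.convertScaleAbs(m,alpha=1.4)
cv2.imwrite('pics/c1.png',m)
E
```

```text
(no output)
```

View pics/c1.png

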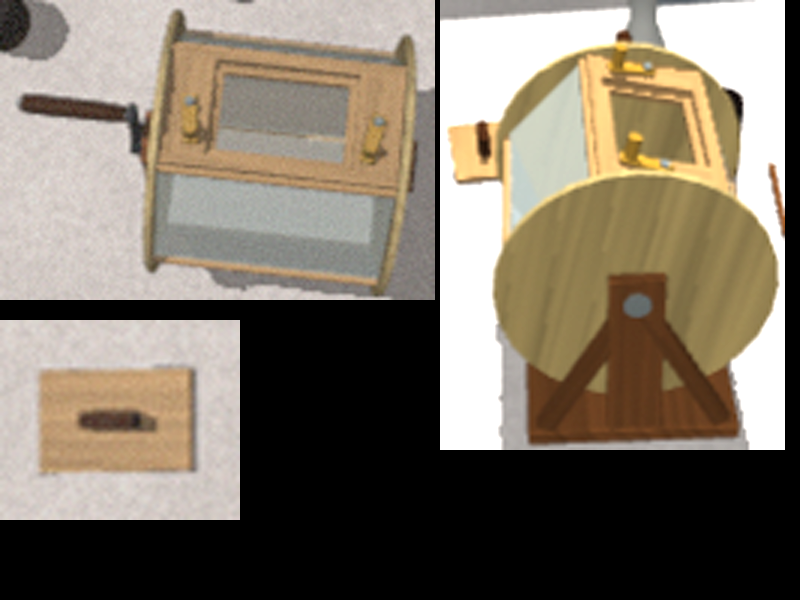

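```bash
cat > fit.py <<'E'
from h import *
from scipy.optimize import least_squares
def H(p,P): # hatch-frame point (hatch origin) -> world
    x,y,w,f=p; c=R.from_euler('y',f).apply(np.array(P,float)+[0,0,.109]); 
    return R.from_euler('z',w).apply(c)+[x,y,.170]
def S(p,P): return R.from_euler('z',p[2]).apply(np.array(P,float))+[p[0],p[1],0]
E
python3 - <<'E'
from fit import *
np.set_printoptions(precision=3,suppress=True)
t=lambda x,y:(165+x/3,125+y/3)
s=lambda x,y:(210+(x-440)/3,125+y/3)
obs=[('top',H,(.056,.1045,0),t(178,42)),('top',H,(.056,-.1045,0),t(413,66)),('top',H,(-.056,.1045,0),t(158,163)),('top',H,(-.056,-.1045,0),t(402,186)),
('top',H,(.0445,.0645,0),t(216,60)),('top',H,(.0445,-.0645,0),t(361,77)),('top',H,(0,.236,-.044),t(22,103)),
('side',S,(-.1,-.131,0),s(530,441)),('side',S,(.1,-.131,0),s(738,433)),('side',S,(0,-.131,.17),s(637,306))]
cm={c:manip.camera_model(c) for c in('top','side')}
f=lambda p:np.concatenate([px(c,F(p,P),cm[c])-o for c,F,P,o in obs])
r=least_squares(f,[.55,.05,0,.5],loss='soft_l1');print(r.x,f(r.x).reshape(-1,2))
p=r.x
print('grip',H(p,(0,.2,-.044)),'hatch top',S(p,(0,0,.279)))
k=1.5625
for n,u,v in(('k1',582,281),('k2',571,316),('k3',557,352)):print(n,at_z('top',u/k,v/k,.041))
for n,u,v in(('k1',473,527),('k2',422,520),('k3',371,508)):print(n,at_z('side',u/k,v/k,.041))
# lid outline corners in crop c1 top surface .008
for x,y in((40,370),(192,369),(40,471),(193,471),(110,420)):print(at_z('top',110+x/4,190+(y-320)/4,.008))
print('tray',at_z('top',566/k,318/k,.015))
for n,u,v,z in(('candle',521,187,.0),('vase',172,220,.2),('vbase',203,240,0),('cshort',252,200,.05),('tea',382,187,.0)):print(n,at_z('top',u/k,v/k,z))
E
```

```text
[ 0.569 -0.008 -0.075  0.212] [[-1.507  0.129]
 [-1.658  0.44 ]
 [-0.087 -0.346]
 [-0.804  0.448]
 [ 0.344 -0.292]
 [ 0.417 -0.819]
 [ 0.548  0.215]
 [-0.735  1.827]
 [ 0.394  1.763]
 [ 0.302 -0.074]]
grip [0.597 0.19  0.234] hatch top [ 0.569 -0.008  0.279]
k1 [ 0.584 -0.381  0.041]
k2 [ 0.51  -0.359  0.041]
k3 [ 0.435 -0.331  0.041]
k1 [ 0.584 -0.382  0.041]
k2 [ 0.512 -0.361  0.041]
k3 [ 0.438 -0.33   0.041]
[0.488 0.437 0.008]
[0.492 0.314 0.008]
[0.406 0.433 0.008]
[0.409 0.309 0.008]
[0.449 0.379 0.008]
tray [ 0.507 -0.356  0.015]
candle [ 0.788 -0.26   0.   ]
vase [0.653 0.41  0.2  ]
vbase [0.651 0.416 0.   ]
cshort [0.729 0.304 0.05 ]
tea [0.778 0.04  0.   ]
```

```bash
cat > go.py <<'E'
from fit import *
import sys
np.set_printoptions(precision=4,suppress=True)
def go(tgt,yaw_close=None):
    """shift (tool axes, normalised /0.5 m) and turn (/45 deg) from the present pose; yaw_close: world direction (rad) of closing axis, mod pi"""
    s=manip.sense(); Rm=R.from_rotvec(s['ee_rot']).as_matrix()
    y=Rm[:,1]; cur=np.arctan2(y[1],y[0]); out={}
    turn=0
    if yaw_close is not None:
        d=(yaw_close-cur+np.pi/2)%np.pi-np.pi/2   # world ccw
        turn=-d   # tool z points down
    R2=Rm@R.from_euler('z',turn).as_matrix()
    d=np.array(tgt)-s['ee_pos']
    print('t',round(s['clock'],2),'pos',s['ee_pos'],'cur yaw',round(np.degrees(cur),2),'q6',round(s['qpos'][5],2),'turn',round(turn/(np.pi/4),4),'after-turn shift',R2.T@d/.5,'tot tool dist',R2.T@d)
E
python3 - <<'E'
from go import *
p=[.569,-.008,-.075,.212]
print(R.from_rotvec(manip.sense()['ee_rot']).as_matrix())
print(H(p,(0,.205,-.044)))
go(H(p,(0,.205,-.044))+[0,0,.08],-.075)
go(H(p,(0,.205,-.044))+[0,0,-.011],-.075)
E
```

```text
[[-0.9445  0.3286 -0.0004]
 [ 0.3286  0.9445 -0.0009]
 [ 0.     -0.001  -1.    ]]
[0.598  0.1954 0.2335]
t 0.1 pos [0.2134 0.6136 0.2387] cur yaw 70.82 q6 -0.05 turn 1.6692 after-turn shift [-0.7766  0.8296 -0.1491] tot tool dist [-0.3883  0.4148 -0.0745]
t 0.1 pos [0.2134 0.6136 0.2387] cur yaw 70.82 q6 -0.05 turn 1.6692 after-turn shift [-0.7764  0.8296  0.0329] tot tool dist [-0.3882  0.4148  0.0165]
```

Call:
servo_tool --motion '[0, 0, -0.015, 0.15, 1, 0, 0, -0.015, 0.15, 1, 0, 0, -0.015, 0.15, 1, 0, 0, -0.015, 0.15, 1, 0, 0, -0.015, 0.15, 1, 0, 0, -0.015, 0.15, 1, 0, 0, -0.015, 0.15, 1, 0, 0, -0.015, 0.15, 1, 0, 0, -0.015, 0.15, 1, 0, 0, -0.015, 0.15, 1]' --squeeze 60

```text
clock: 0.93
ee_pos: [0.2134, 0.6137, 0.3143]
ee_rot: [2.163, 2.278, -0.001]
wrist_force: [-0.1, -0.1, -0.7]
opening: 0.0858
grip_force: 0.0
```

Call:
servo_tool --motion '[0, 0, 0, 0.15, 1, 0, 0, 0, 0.0192, 1, -0.055, 0.059, 0, 0, 1, -0.055, 0.059, 0, 0, 1, -0.055, 0.059, 0, 0, 1, -0.055, 0.059, 0, 0, 1, -0.055, 0.059, 0, 0, 1, -0.055, 0.059, 0, 0, 1, -0.055, 0.059, 0, 0, 1, -0.055, 0.059, 0, 0, 1]'

```text
clock: 1.77
ee_pos: [0.4332, 0.375, 0.314]
ee_rot: [-2.299, -2.141, 0.001]
wrist_force: [0.3, -0.1, 0.5]
opening: 0.0853
grip_force: 0.0
```

Call:
servo_tool --motion '[-0.055, 0.059, 0, 0, 1, -0.055, 0.059, 0, 0, 1, -0.055, 0.059, 0, 0, 1, -0.055, 0.059, 0, 0, 1, -0.055, 0.059, 0, 0, 1, 0, 0, 0, 0, 1]'

```text
clock: 2.27
ee_pos: [0.5731, 0.2235, 0.3136]
ee_rot: [2.302, 2.135, -0.001]
wrist_force: [-0.6, -0.4, -0.3]
opening: 0.0855
grip_force: 0.0
```

```bash
python3 - <<'E'
from go import *
p=[.569,-.008,-.075,.212]
go(H(p,(0,.205,-.044))+[0,0,-.011],-.075)
a=snap('wrist','w1.png')
m=manip.camera_model('wrist');print(m['fx'],np.array(m['camera_from_world']))
cv2.imwrite('pics/w1b.png',cv2.resize(a,(800,600)))
print(px('wrist',H(p,(0,.236,-.044+.009))),px('wrist',H(p,(0,.142,-.044+.009))))
E
```

```text
t 2.27 pos [0.5731 0.2235 0.3136] cur yaw -4.3 q6 0.4 turn -0.0001 after-turn shift [-0.052   0.0536  0.1822] tot tool dist [-0.026   0.0268  0.0911]
303.80771360428434 [[ 0.9972 -0.0747 -0.0014 -0.5527]
 [-0.0705 -0.9466  0.3147  0.1886]
 [-0.0248 -0.3137 -0.9492  0.5366]
 [ 0.      0.      0.      1.    ]]
[301.3077 201.5942] [296.3055 308.523 ]
```

View pics/w1b.png

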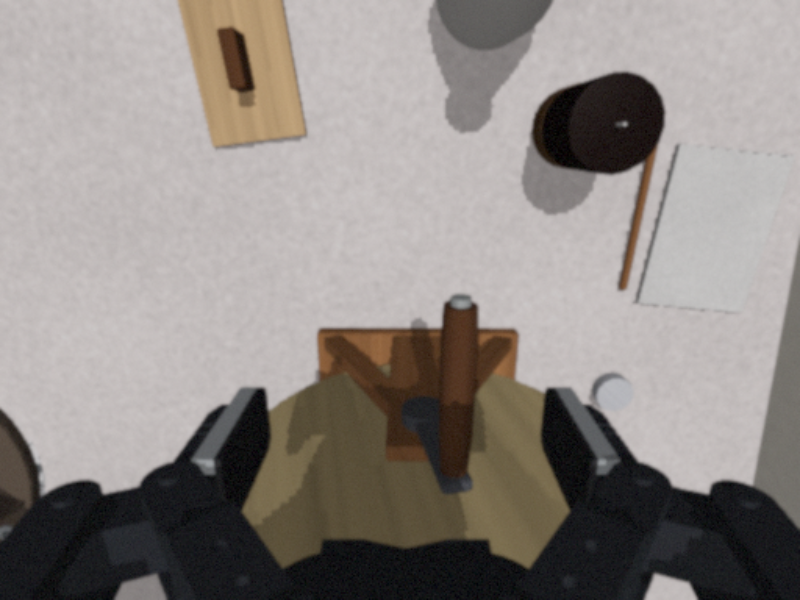

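Wrist view: handle from (459,305) to (453,470), board's +y corners at (318,330) and (517,330). I'll refit with these.

```bash
cat > obs.py <<'E'
from go import *
t=lambda x,y:(165+x/3,125+y/3)
s=lambda x,y:(210+(x-440)/3,125+y/3)
k=1.5625
obs=[('top',H,(.056,.1045,0),t(178,42)),('top',H,(.056,-.1045,0),t(413,66)),('top',H,(-.056,.1045,0),t(158,163)),('top',H,(-.056,-.1045,0),t(402,186)),
('top',H,(.0445,.0645,0),t(216,60)),('top',H,(.0445,-.0645,0),t(361,77)),
('side',S,(-.1,-.131,0),s(530,441)),('side',S,(.1,-.131,0),s(738,433)),('side',S,(0,-.131,.17),s(637,306)),
('wrist',S,(-.1,.131,.018),(318/k,330/k)),('wrist',S,(.1,.131,.018),(517/k,330/k)),
('wrist',H,(0,.236,-.044),(459/k,306/k)),('wrist',H,(0,.142,-.044),(454/k,474/k))]
def fit(obs,cm,x0=[.569,-.008,-.075,.2]):
    f=lambda p:np.concatenate([(px(c,F(p,P),cm[c])-o) for c,F,P,o in obs])
    r=least_squares(f,x0,loss='soft_l1');return r.x,f(r.x).reshape(-1,2)
E
python3 - <<'E'
from obs import *
cm={c:manip.camera_model(c) for c in('top','side','wrist')}
p,r=fit(obs,cm);print(p,r)
p2,r2=fit([o for o in obs if o[0]=='wrist'],cm);print(p2,r2)
print(H(p,(0,.205,-.044)),H(p2,(0,.205,-.044)))
go(H(p2,(0,.205,-.044))+[0,0,-.011],p2[2])
for u,v in((215,147),(306,135)):print('lid corner',at_z('wrist',u/k,v/k,.008))
for u,v in((225,30),(234,86)):print('bar',at_z('wrist',u/k,v/k,.036))
E
```

```text
[ 0.5677 -0.0073 -0.0674  0.2205] [[-2.0916  0.551 ]
 [-2.2329  0.2979]
 [-0.4021 -0.0258]
 [-1.0369  0.1899]
 [-0.209   0.0079]
 [-0.1259 -0.8687]
 [-0.8348  1.7797]
 [ 0.2039  1.3375]
 [ 0.1614 -0.3031]
 [-0.9555  3.2563]
 [ 1.9306  2.4428]
 [ 0.0623  0.675 ]
 [ 0.1135 -2.7425]]
[ 0.5674 -0.0065 -0.0721  0.2092] [[-0.8395  2.5381]
 [ 2.1085  2.2839]
 [ 0.1496 -0.0864]
 [-0.328  -3.2711]]
[0.5957 0.1963 0.2334] [0.5956 0.197  0.2336]
t 2.32 pos [0.5711 0.2257 0.3135] cur yaw -4.33 q6 0.4 turn -0.0045 after-turn shift [-0.0535  0.0531  0.1818] tot tool dist [-0.0268  0.0265  0.0909]
lid corner [0.4086 0.3121 0.008 ]
lid corner [0.4906 0.316  0.008 ]
bar [0.4444 0.3963 0.036 ]
bar [0.4439 0.3565 0.036 ]
```

Call:
servo_tool --motion '[-0.028, 0.0275, 0, 0, 1, -0.028, 0.027, 0, 0, 1, 0, 0, 0.05, 0, 1, 0, 0, 0.05, 0, 1, 0, 0, 0.05, 0, 1, 0, 0, 0.0318, 0, 1, 0, 0, 0, 0, 1, 0, 0, 0, 0, 0, 0, 0, 0, 0, 0, 0, 0, 0, 0, 0]'

```text
clock: 3.15
ee_pos: [0.5948, 0.1992, 0.2249]
ee_rot: [2.301, 2.137, 0.003]
wrist_force: [0.5, -0.0, -0.2]
opening: 0.0518
grip_force: 0.0
```

Call:
servo_tool --motion '[0, 0, 0, 0, 0, 0, 0, 0, 0, 0, 0, 0, 0, 0, 0, 0, 0, 0, 0, 0]'

```text
clock: 3.48
ee_pos: [0.5954, 0.1989, 0.2247]
ee_rot: [2.302, 2.136, 0.004]
wrist_force: [2.4, -1.3, 6.2]
opening: 0.016
grip_force: 58.3
```

```bash
python3 - <<'E'
from go import *
print({k:v for k,v in manip.sense().items() if k in('opening','grip_force','wrist_force','ee_pos')})
p=[.569,-.0085,-.072,0]
go(H(p,(0,.205,-.044))+[0,0,-.011],-.072)
E
```

```text
{'ee_pos': array([0.5954, 0.1989, 0.2247]), 'wrist_force': array([ 2.4   , -1.2713,  6.2268]), 'grip_force': 58.32412004470825, 'opening': 0.015996379494009522}
t 3.48 pos [0.5954 0.1989 0.2247] cur yaw -4.3 q6 0.35 turn -0.0038 after-turn shift [-0.0075 -0.0228  0.0013] tot tool dist [-0.0037 -0.0114  0.0006]
```

Call:
servo_tool --motion '[0, -0.005, -0.001, 0, 0, 0, -0.005, -0.001, 0, 0, 0, -0.005, -0.0004, 0, 0, 0, -0.005, 0, 0, 0, 0, -0.005, 0, 0, 0, 0, 0, 0, 0, 0, 0, 0, 0, 0, 0, 0, 0, 0, 0, 0]'

```text
clock: 4.15
ee_pos: [0.5835, 0.1999, 0.2258]
ee_rot: [2.302, 2.135, 0.005]
wrist_force: [6.6, -0.0, 2.4]
opening: 0.0158
grip_force: 58.9
```

```bash
python3 - <<'E'
from obs import *
print({k:v for k,v in manip.sense().items() if k in('opening','grip_force','wrist_force','ee_pos')})
a=snap('top','top1.png');b=snap('side','side1.png')
A=cv2.resize(a[125:225,165:310],None,fx=5.5,fy=5.5,interpolation=cv2.INTER_CUBIC)
cv2.imwrite('pics/c2.png',cv2.convertScaleAbs(A,alpha=1.4))
E
```

```text
{'ee_pos': array([0.5835, 0.1999, 0.2258]), 'wrist_force': array([ 6.5746, -0.0018,  2.4399]), 'grip_force': 58.94209563732147, 'opening': 0.015829810134972092}
```

View pics/c2.png

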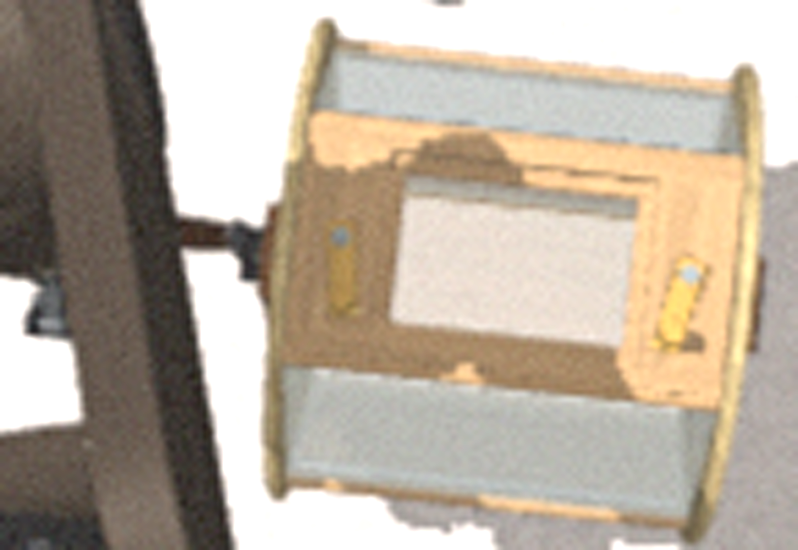

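Hatch is now near the top; frame corners at (310,112), (742,158), (283,362), (718,408), with the levers open towards -x. Fitting the angle.

```bash
python3 - <<'E'
from obs import *
cm={c:manip.camera_model(c) for c in('top','side')}
t=lambda x,y:(165+x/5.5,125+y/5.5)
o=[('top',H,(.056,.1045,0),t(310,112)),('top',H,(.056,-.1045,0),t(742,158)),('top',H,(-.056,.1045,0),t(283,362)),('top',H,(-.056,-.1045,0),t(718,408)),
('top',H,(0,.0825,.004),t(343,237)),('top',H,(0,-.0825,.004),t(690,274)),
('top',H,(.036,.056,0),t(407,178)),('top',H,(.036,-.056,0),t(641,200)),
('side',S,(-.1,-.131,0),(210+90/3,125+441/3)),('side',S,(.1,-.131,0),(210+298/3,125+433/3)),('side',S,(0,-.131,.17),(210+197/3,125+306/3))]
p,r=fit(o,cm);print(p,r)
# lever tip & pivot
for n,u,v,w,q in(('a',343,237,343,312),('b',690,274,672,345)):
    a=at_z('top',*t(u,v),.285);b=at_z('top',*t(w,q),.285);print(n,a,b,b-a)
E
```

```text
[ 0.5695 -0.007  -0.0775 -0.0253] [[-0.3797  1.3364]
 [ 0.5608  1.6311]
 [-0.2246 -1.5235]
 [ 0.5707 -1.2988]
 [-0.4345  0.5962]
 [-0.367   0.7043]
 [-0.3625 -1.0774]
 [-0.2745 -0.4442]
 [-0.6878  1.3911]
 [ 0.3912  1.4821]
 [ 0.3169 -0.4195]]
a [0.5743 0.0743 0.285 ] [0.5389 0.0731 0.285 ] [-0.0355 -0.0012  0.    ]
b [ 0.5619 -0.0897  0.285 ] [ 0.528 -0.082  0.285] [-0.0339  0.0077  0.    ]
```

Call:
servo_tool --motion '[0, 0, 0, 0, 1, 0, 0, 0, 0, 1, 0, 0, 0, 0, 1, 0, 0, 0, 0, 1, 0, 0, -0.08, 0, 1, 0, 0, -0.08, 0, 1, 0, 0, -0.08, 0.15, 1, 0, 0, -0.04, 0.15, 1, 0, 0, 0, 0.15, 1, 0, 0, 0, 0.15, 1]'

```text
clock: 5.08
ee_pos: [0.5823, 0.1999, 0.3665]
ee_rot: [2.742, 1.532, 0.005]
wrist_force: [-0.0, 0.0, -0.2]
opening: 0.0852
grip_force: 0.0
```

Call:
servo_tool --motion '[0, 0, 0, 0.15, 1, 0, 0, 0, 0.15, 1, 0, 0, 0, 0.15, 1, 0, 0, 0, 0.15, 1, 0, 0, 0, 0.15, 1, 0, 0, 0, 0.15, 1, 0, 0, 0, 0.15, 1, 0, 0, 0, 0.15, 1, 0, 0, 0, 0.15, 1, 0, 0, 0, 0.05, 1]'

```text
clock: 5.92
ee_pos: [0.5816, 0.1996, 0.3645]
ee_rot: [3.139, -0.129, -0.001]
wrist_force: [-0.7, -0.3, -1.3]
opening: 0.0853
grip_force: 0.0
```

```bash
python3 - <<'E'
from go import *
for q in((.584,-.381),(.511,-.36),(.436,-.33),(.569,-.0075)): go([*q,.36],-.076-np.pi/2)
E
```

```text
t 5.92 pos [0.5816 0.1996 0.3645] cur yaw -94.72 q6 1.93 turn -0.0081 after-turn shift [0.093  1.1576 0.0091] tot tool dist [0.0465 0.5788 0.0045]
t 5.92 pos [0.5816 0.1996 0.3645] cur yaw -94.72 q6 1.93 turn -0.0081 after-turn shift [-0.0557  1.1268  0.0092] tot tool dist [-0.0279  0.5634  0.0046]
t 5.92 pos [0.5816 0.1996 0.3645] cur yaw -94.72 q6 1.93 turn -0.0081 after-turn shift [-0.2099  1.0783  0.0092] tot tool dist [-0.1049  0.5392  0.0046]
t 5.92 pos [0.5816 0.1996 0.3645] cur yaw -94.72 q6 1.93 turn -0.0081 after-turn shift [0.0064 0.415  0.009 ] tot tool dist [0.0032 0.2075 0.0045]
```

Call:
servo_tool --motion '[-0.015, 0.077, 0, 0, 1, -0.015, 0.077, 0, 0, 1, -0.015, 0.077, 0, 0, 1, -0.015, 0.077, 0, 0, 1, -0.015, 0.077, 0, 0, 1, -0.015, 0.077, 0, 0, 1, -0.015, 0.077, 0, 0, 1, -0.015, 0.077, 0, 0, 1, -0.015, 0.077, 0, 0, 1, -0.015, 0.077, 0, 0, 1]'

```text
clock: 6.75
ee_pos: [0.4771, -0.1802, 0.3647]
ee_rot: [-3.139, 0.117, -0.0]
wrist_force: [1.2, -0.7, 0.3]
opening: 0.0854
grip_force: 0.0
```

Call:
servo_tool --motion '[-0.015, 0.077, 0.04, 0, 1, -0.015, 0.077, 0.04, 0, 1, -0.015, 0.077, 0.04, 0, 1, -0.015, 0.077, 0.04, 0, 1, -0.02, 0, 0, 0, 1, 0, 0, 0, 0, 1, 0, 0, 0, 0, 1]'

```text
clock: 7.33
ee_pos: [0.4286, -0.321, 0.2889]
ee_rot: [-3.139, 0.12, 0.001]
wrist_force: [-0.1, 0.0, 0.4]
opening: 0.0854
grip_force: 0.0
```

```bash
python3 - <<'E'
from go import *
go([.436,-.33,.017],-.076-np.pi/2)
m=manip.camera_model('wrist');a=snap('wrist','w2.png')
for q in((.584,-.381),(.511,-.36),(.436,-.33)): print(px('wrist',[*q,.041],m)*1.5625)
cv2.imwrite('pics/w2b.png',cv2.resize(a,(800,600)))
import pickle;pickle.dump(m,open('w2.pkl','wb'))
E
```

```text
t 7.33 pos [ 0.4286 -0.321   0.2889] cur yaw -94.37 q6 0.95 turn -0.0004 after-turn shift [0.0163 0.0171 0.5437] tot tool dist [0.0081 0.0086 0.2719]
[471.5477  24.2324]
[447.0767 134.1479]
[414.7121 233.9914]
```

View pics/w2b.png

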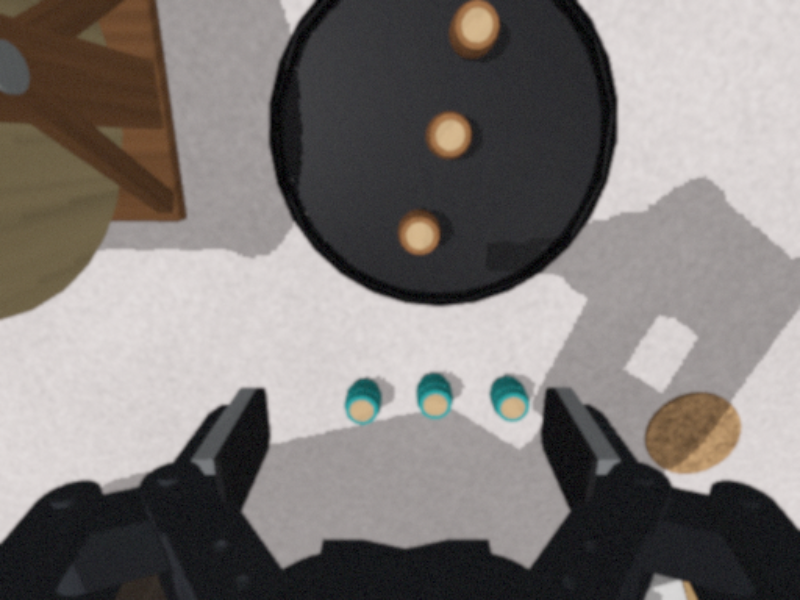

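Call:
servo_tool --motion '[0.0165, 0.021, 0.05, 0, 0.8, 0, 0, 0.08, 0, 0.8, 0, 0, 0.08, 0, 0.8, 0, 0, 0.08, 0, 0.8, 0, 0, 0.08, 0, 0.8, 0, 0, 0.08, 0, 0.8, 0, 0, 0.06, 0, 0.8, 0, 0, 0.0337, 0, 0.8, 0, 0, 0, 0, 0.8, 0, 0, 0, 0, 0]'

```text
clock: 8.22
ee_pos: [0.4372, -0.3314, 0.0172]
ee_rot: [-3.139, 0.115, 0.001]
wrist_force: [-0.2, 0.2, -0.7]
opening: 0.0577
grip_force: 0.0
```

Call:
servo_tool --motion '[0, 0, 0, 0, 0, 0, 0, 0, 0, 0, 0, 0, 0, 0, 0, 0, 0, 0, 0, 0, 0, 0, 0, 0, 0]'

```text
clock: 8.63
ee_pos: [0.4377, -0.3328, 0.0191]
ee_rot: [3.137, -0.118, 0.004]
wrist_force: [2.4, 2.8, 6.7]
opening: 0.0335
grip_force: 59.2
```

```bash
python3 - <<'E'
from go import *
go([.436,-.332,.38],-.076-np.pi/2)
go([.569,-.0075,.38],-.076-np.pi/2)
E
```

```text
t 8.63 pos [ 0.4377 -0.3328  0.0191] cur yaw -94.3 q6 0.94 turn 0.0013 after-turn shift [-0.0015  0.     -0.7217] tot tool dist [-0.0007  0.     -0.3609]
t 8.63 pos [ 0.4377 -0.3328  0.0191] cur yaw -94.3 q6 0.94 turn 0.0013 after-turn shift [ 0.2145 -0.6673 -0.7223] tot tool dist [ 0.1072 -0.3337 -0.3612]
```

Call:
servo_tool --motion '[0, 0, -0.08, 0, 0, 0, 0, -0.08, 0, 0, 0, 0, -0.08, 0, 0, 0, 0, -0.08, 0, 0, 0, 0, -0.08, 0, 0, 0, 0, -0.08, 0, 0, 0, 0, -0.08, 0, 0, 0, 0, -0.08, 0, 0, 0.0238, -0.0741, -0.02, 0, 0, 0.0238, -0.0741, -0.02, 0, 0]'

```text
clock: 9.47
ee_pos: [0.466, -0.2607, 0.3614]
ee_rot: [3.136, -0.123, 0.009]
wrist_force: [1.8, -0.2, -0.2]
opening: 0.0331
grip_force: 60.2
```

Call:
servo_tool --motion '[0.0238, -0.0741, -0.02, 0, 0, 0.0238, -0.0741, -0.02, 0, 0, 0.0238, -0.0741, 0, 0, 0, 0.0238, -0.0741, 0, 0, 0, 0.0238, -0.0741, 0, 0, 0, 0.0238, -0.0741, 0, 0, 0, 0.0238, -0.0741, 0, 0, 0, 0, 0, 0, 0, 0, 0, 0, 0, 0, 0]'

```text
clock: 10.22
ee_pos: [0.5683, -0.0056, 0.3785]
ee_rot: [-3.14, 0.112, -0.003]
wrist_force: [0.3, -0.7, -0.8]
opening: 0.0334
grip_force: 60.3
```

```bash
python3 - <<'E'
from go import *
go([.569,-.0075,.262],-.076-np.pi/2);s=manip.sense();print(s['opening'],s['grip_force'])
E
```

```text
t 10.22 pos [ 0.5683 -0.0056  0.3785] cur yaw -94.1 q6 1.58 turn 0.0057 after-turn shift [0.0011 0.0037 0.233 ] tot tool dist [0.0006 0.0018 0.1165]
0.03344234670214025 60.25626620990806
```

Call:
servo_tool --motion '[0.001, 0.0037, 0.06, 0, 0, 0, 0, 0.06, 0, 0, 0, 0, 0.06, 0, 0, 0, 0, 0.053, 0, 0, 0, 0, 0, 0, 0, 0, 0, 0, 0, 0.62, 0, 0, 0, 0, 0.62, 0, 0, 0, 0, 0.62, 0, 0, 0, 0, 0.62, 0, 0, 0, 0, 0.62]'

```text
clock: 11.05
ee_pos: [0.5691, -0.0097, 0.2619]
ee_rot: [3.139, -0.118, 0.003]
wrist_force: [0.8, -0.3, -0.6]
opening: 0.0532
grip_force: 0.0
```

Call:
servo_tool --motion '[0, 0, -0.08, 0, 0.62, 0, 0, -0.08, 0, 0.62, 0, 0, -0.073, 0, 0.62, -0.0069, 0.0795, 0, 0, 0.8, -0.0069, 0.0795, 0, 0, 0.8, -0.0069, 0.0795, 0, 0, 0.8, -0.0069, 0.0795, 0, 0, 0.8, -0.0069, 0.0795, 0, 0, 0.8, -0.0069, 0.0795, 0, 0, 0.8, -0.0069, 0.0795, 0, 0, 0.8]'

```text
clock: 11.88
ee_pos: [0.523, -0.2871, 0.3779]
ee_rot: [3.139, -0.117, 0.002]
wrist_force: [1.4, 0.2, 0.1]
opening: 0.0684
grip_force: 0.0
```

Call:
servo_tool --motion '[-0.0069, 0.0795, 0, 0, 0.8, -0.0069, 0.0795, 0, 0, 0.8, 0, 0, 0, 0, 0.8, 0, 0, 0, 0, 0.8]'

```text
clock: 12.22
ee_pos: [0.5101, -0.366, 0.3771]
ee_rot: [3.139, -0.123, 0.0]
wrist_force: [-0.6, 0.2, 0.7]
opening: 0.0684
grip_force: 0.0
```

```bash
python3 - <<'E'
from go import *
go([.511,-.362,.018],-.076-np.pi/2)
m=manip.camera_model('wrist');a=snap('wrist','w3.png')
cv2.imwrite('pics/w3b.png',cv2.resize(a,(800,600)))
for q in((.583,-.3835),(.511,-.362)): print(px('wrist',[*q,.041],m)*1.5625)
b=snap('side','s3.png');m=np.zeros((384,800,3),np.uint8);m[:,:400]=cv2.resize(a,(400,384));m[:,400:]=cv2.resize(b,(400,384));cv2.imwrite('pics/m3.png',m)
E
```

```text
t 12.22 pos [ 0.5101 -0.366   0.3771] cur yaw -94.47 q6 0.98 turn -0.0026 after-turn shift [ 0.0012 -0.0081  0.7182] tot tool dist [ 0.0006 -0.0041  0.3591]
[416.8132 147.5591]
[400.3117 224.7662]
```

View pics/m3.png

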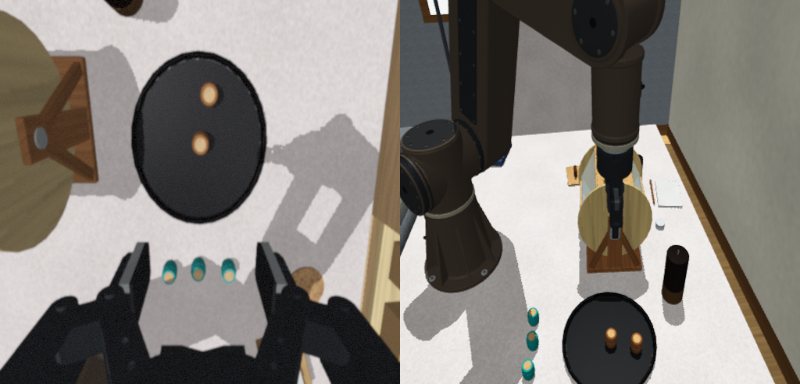

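The first keg has left the tray; the two others stand where expected, at (401,225) and (418,147) on the 800-wide scale.

Call:
servo_tool --motion '[0.001, -0.008, 0.08, 0, 0.8, 0, 0, 0.08, 0, 0.8, 0, 0, 0.08, 0, 0.8, 0, 0, 0.08, 0, 0.8, 0, 0, 0.08, 0, 0.8, 0, 0, 0.08, 0, 0.8, 0, 0, 0.08, 0, 0.8, 0, 0, 0.08, 0, 0.8, 0, 0, 0.05, 0, 0.8, 0, 0, 0.028, 0, 0.8]'

```text
clock: 13.15
ee_pos: [0.5108, -0.3575, 0.0152]
ee_rot: [-3.137, 0.115, 0.005]
wrist_force: [-0.2, 0.4, 0.1]
opening: 0.0685
grip_force: 0.0
```

Call:
servo_tool --motion '[0, 0, 0, 0, 0.8, 0, 0, 0, 0, 0, 0, 0, 0, 0, 0, 0, 0, 0, 0, 0, 0, 0, 0, 0, 0, 0, 0, 0, 0, 0, 0, 0, 0, 0, 0]'

```text
clock: 13.73
ee_pos: [0.5129, -0.3607, 0.0206]
ee_rot: [3.138, -0.118, 0.005]
wrist_force: [1.0, 2.8, 9.2]
opening: 0.0337
grip_force: 59.2
```

```bash
python3 - <<'E'
from go import *
go([.569,-.0085,.38],-.076-np.pi/2)
E
```

```text
t 13.73 pos [ 0.5129 -0.3607  0.0206] cur yaw -94.3 q6 0.98 turn 0.0011 after-turn shift [ 0.0606 -0.7096 -0.7199] tot tool dist [ 0.0303 -0.3548 -0.3599]
```

Call:
servo_tool --motion '[0, 0, -0.08, 0, 0, 0, 0, -0.08, 0, 0, 0, 0, -0.08, 0, 0, 0, 0, -0.08, 0, 0, 0, 0, -0.08, 0, 0, 0, 0, -0.08, 0, 0, 0, 0, -0.08, 0, 0, 0, 0, -0.08, 0, 0, 0.0067, -0.0788, -0.02, 0, 0, 0.0067, -0.0788, -0.02, 0, 0]'

```text
clock: 14.57
ee_pos: [0.5244, -0.2828, 0.3624]
ee_rot: [3.136, -0.123, 0.009]
wrist_force: [0.5, 1.2, -0.5]
opening: 0.0335
grip_force: 60.4
```

Call:
servo_tool --motion '[0.0067, -0.0788, -0.02, 0, 0, 0.0067, -0.0788, -0.02, 0, 0, 0.0067, -0.0788, 0, 0, 0, 0.0067, -0.0788, 0, 0, 0, 0.0067, -0.0788, 0, 0, 0, 0.0067, -0.0788, 0, 0, 0, 0.0067, -0.0788, 0, 0, 0, 0, 0, 0, 0, 0, 0, 0, 0, 0, 0]'

```text
clock: 15.32
ee_pos: [0.5682, -0.0066, 0.3797]
ee_rot: [-3.14, 0.112, -0.004]
wrist_force: [-0.2, -1.6, -0.7]
opening: 0.0334
grip_force: 60.5
```

```bash
python3 - <<'E'
from go import *
go([.569,-.0085,.262],-.076-np.pi/2);s=manip.sense();print(s['opening'],s['grip_force'])
E
```

```text
t 15.32 pos [ 0.5682 -0.0066  0.3797] cur yaw -94.1 q6 1.58 turn 0.0057 after-turn shift [0.0014 0.0037 0.2353] tot tool dist [0.0007 0.0018 0.1177]
0.03339296111756655 60.45280299615115
```

Call:
servo_tool --motion '[0.001, 0.003, 0.06, 0, 0, 0, 0, 0.06, 0, 0, 0, 0, 0.06, 0, 0, 0, 0, 0.055, 0, 0, 0, 0, 0, 0, 0, 0, 0, 0, 0, 0.62, 0, 0, 0, 0, 0.62, 0, 0, 0, 0, 0.62, 0, 0, 0, 0, 0.62, 0, 0, 0, 0, 0.62]'

```text
clock: 16.15
ee_pos: [0.5692, -0.0104, 0.2619]
ee_rot: [3.139, -0.118, 0.003]
wrist_force: [-0.2, 0.6, 0.2]
opening: 0.053
grip_force: 0.0
```

Call:
servo_tool --motion '[0, 0, -0.08, 0, 0.62, 0, 0, -0.08, 0, 0.62, 0, 0, -0.073, 0, 0.62, 0.0085, 0.0742, 0, 0, 0.8, 0.0085, 0.0742, 0, 0, 0.8, 0.0085, 0.0742, 0, 0, 0.8, 0.0085, 0.0742, 0, 0, 0.8, 0.0085, 0.0742, 0, 0, 0.8, 0.0085, 0.0742, 0, 0, 0.8, 0.0085, 0.0742, 0, 0, 0.8]'

```text
clock: 16.98
ee_pos: [0.5786, -0.2733, 0.3778]
ee_rot: [3.139, -0.118, 0.001]
wrist_force: [0.3, -0.2, 0.4]
opening: 0.0677
grip_force: 0.0
```

Call:
servo_tool --motion '[0.0085, 0.0742, 0, 0, 0.8, 0.0085, 0.0742, 0, 0, 0.8, 0.0085, 0.0742, 0, 0, 0.8, 0, 0, 0, 0, 0.8, 0, 0, 0, 0, 0.8]'

```text
clock: 17.4
ee_pos: [0.5827, -0.3853, 0.3768]
ee_rot: [-3.139, 0.122, 0.0]
wrist_force: [0.6, 0.5, -0.7]
opening: 0.0682
grip_force: 0.0
```

```bash
python3 - <<'E'
from go import *
go([.583,-.3835,.018],-.076-np.pi/2)
m=manip.camera_model('wrist');a=snap('wrist','w4.png');print(px('wrist',(.583,-.3835,.041),m))
hsv=cv2.cvtColor(a,cv2.COLOR_BGR2HSV)
M=((hsv[...,0]<25)&(hsv[...,1]>70)&(hsv[...,2]>100)).astype(np.uint8)
n,l,st,c=cv2.connectedComponentsWithStats(M)
for i in range(1,n):
    if 60<st[i,4]<1500:print(st[i],c[i])
E
```

```text
t 17.4 pos [ 0.5827 -0.3853  0.3768] cur yaw -94.44 q6 1.02 turn -0.0019 after-turn shift [ 0.0004 -0.0037  0.7176] tot tool dist [ 0.0002 -0.0018  0.3588]
[257.6366 144.1471]
[ 83 125  27  37 380] [ 98.8895 145.0632]
[248 133  21  22 362] [257.8481 143.5552]
[ 87 182  31  26 412] [105.8786 197.0485]
[242 304  10   8  62] [246.129  307.7581]
[206 307   9   8  61] [210.1475 310.541 ]
[280 306  10   8  65] [284.4308 309.3692]
```

Keg still at the expected spot (257.8,143.6). Grasping.

Call:
servo_tool --motion '[0, -0.003, 0.08, 0, 0.8, 0, 0, 0.08, 0, 0.8, 0, 0, 0.08, 0, 0.8, 0, 0, 0.08, 0, 0.8, 0, 0, 0.08, 0, 0.8, 0, 0, 0.08, 0, 0.8, 0, 0, 0.08, 0, 0.8, 0, 0, 0.08, 0, 0.8, 0, 0, 0.05, 0, 0.8, 0, 0, 0.028, 0, 0.8]'

```text
clock: 18.28
ee_pos: [0.5822, -0.3793, 0.0151]
ee_rot: [-3.137, 0.115, 0.005]
wrist_force: [-0.1, 0.6, 0.6]
opening: 0.0686
grip_force: 0.0
```

Call:
servo_tool --motion '[0, 0, 0, 0, 0.8, 0, 0, 0, 0, 0, 0, 0, 0, 0, 0, 0, 0, 0, 0, 0, 0, 0, 0, 0, 0, 0, 0, 0, 0, 0, 0, 0, 0, 0, 0]'

```text
clock: 18.87
ee_pos: [0.5847, -0.3826, 0.0209]
ee_rot: [3.138, -0.118, 0.005]
wrist_force: [0.2, 3.3, 10.5]
opening: 0.0335
grip_force: 59.2
```

```bash
python3 - <<'E'
from go import *
go([.569,-.0085,.38],-.076-np.pi/2)
E
```

```text
t 18.87 pos [ 0.5847 -0.3826  0.0209] cur yaw -94.3 q6 1.02 turn 0.0012 after-turn shift [-0.0857 -0.7424 -0.7197] tot tool dist [-0.0429 -0.3712 -0.3599]
```

Call:
servo_tool --motion '[0, 0, -0.08, 0, 0, 0, 0, -0.08, 0, 0, 0, 0, -0.08, 0, 0, 0, 0, -0.08, 0, 0, 0, 0, -0.08, 0, 0, 0, 0, -0.08, 0, 0, 0, 0, -0.08, 0, 0, 0, 0, -0.08, 0, 0, -0.0085, -0.0739, -0.02, 0, 0, -0.0085, -0.0739, -0.02, 0, 0]'

```text
clock: 19.7
ee_pos: [0.5807, -0.3084, 0.3625]
ee_rot: [3.136, -0.122, 0.009]
wrist_force: [0.3, 0.3, -0.9]
opening: 0.0331
grip_force: 60.3
```

Call:
servo_tool --motion '[-0.0085, -0.0739, -0.02, 0, 0, -0.0085, -0.0739, -0.02, 0, 0, -0.0085, -0.0739, 0, 0, 0, -0.0085, -0.0739, 0, 0, 0, -0.0085, -0.0739, 0, 0, 0, -0.0085, -0.0739, 0, 0, 0, -0.0085, -0.0739, 0, 0, 0, -0.0085, -0.0739, 0, 0, 0, 0, 0, 0, 0, 0]'

```text
clock: 20.45
ee_pos: [0.5679, -0.0046, 0.3801]
ee_rot: [-3.138, 0.112, -0.004]
wrist_force: [0.5, 0.6, -0.1]
opening: 0.0335
grip_force: 60.3
```

```bash
python3 - <<'E'
from go import *
go([.569,-.0085,.262],-.076-np.pi/2);s=manip.sense();print(s['opening'],s['grip_force'])
E
```

```text
t 20.45 pos [ 0.5679 -0.0046  0.3801] cur yaw -94.11 q6 1.58 turn 0.0055 after-turn shift [0.0022 0.008  0.2361] tot tool dist [0.0011 0.004  0.1181]
0.03345752736679983 60.30691677471623
```

Call:
servo_tool --motion '[0.002, 0.006, 0.06, 0, 0, 0, 0, 0.06, 0, 0, 0, 0, 0.06, 0, 0, 0, 0, 0.055, 0, 0, 0, 0, 0, 0, 0, 0, 0, 0, 0, 0.62, 0, 0, 0, 0, 0.62, 0, 0, 0, 0, 0.62, 0, 0, 0, 0, 0.62, 0, 0, 0, 0, 0.62]'

```text
clock: 21.28
ee_pos: [0.57, -0.0134, 0.2619]
ee_rot: [3.139, -0.118, 0.003]
wrist_force: [-0.3, -0.5, -0.3]
opening: 0.0528
grip_force: 0.0
```

Call:
servo_tool --motion '[0, 0, -0.08, 0, 0.62, 0, 0, -0.08, 0, 0.62, 0, 0, -0.073, 0, 0.62, 0, 0, 0, -0.15, 0.7, 0, 0, 0, -0.15, 0.7, 0, 0, 0, -0.15, 0.7, 0, 0, 0, -0.15, 0.7, 0, 0, 0, -0.15, 0.7, 0, 0, 0, -0.15, 0.7, 0, 0, 0, -0.15, 0.7]'

```text
clock: 22.12
ee_pos: [0.5694, -0.0133, 0.3777]
ee_rot: [2.92, 1.159, 0.001]
wrist_force: [-0.8, 0.3, -0.2]
opening: 0.0598
grip_force: 0.0
```

Call:
servo_tool --motion '[0, 0, 0, -0.15, 0.7, 0, 0, 0, -0.15, 0.7, 0, 0, 0, -0.15, 0.7, 0, 0, 0, -0.15, 0.7, 0, 0, 0, -0.15, 0.7, 0, 0, 0, -0.15, 0.7, 0, 0, 0, -0.15, 0.7, 0, 0, 0, -0.035, 0.7]'

```text
clock: 22.78
ee_pos: [0.5694, -0.0133, 0.3777]
ee_rot: [2.178, 2.264, 0.001]
wrist_force: [-0.3, 0.5, -0.5]
opening: 0.0592
grip_force: 0.0
```

```bash
python3 - <<'E'
from go import *
go([.449,.27,.32],.03)
E
```

```text
t 22.78 pos [ 0.5694 -0.0133  0.3777] cur yaw 2.22 q6 -0.12 turn 0.0111 after-turn shift [ 0.5736 -0.2239  0.1152] tot tool dist [ 0.2868 -0.1119  0.0576]
```

Call:
servo_tool --motion '[0.0717, -0.028, 0, 0.011, 0.7, 0.0717, -0.028, 0, 0, 0.7, 0.0717, -0.028, 0, 0, 0.7, 0.0717, -0.028, 0, 0, 0.7, 0.0717, -0.028, 0, 0, 0.7, 0.0717, -0.028, 0.03, 0, 0.7, 0.0717, -0.028, 0.03, 0, 0.7, 0.0717, -0.028, 0.03, 0, 0.7, 0, 0, 0.025, 0, 0.7, 0, 0, 0, 0, 0.7]'

```text
clock: 23.62
ee_pos: [0.4488, 0.2721, 0.3179]
ee_rot: [-2.192, -2.25, 0.004]
wrist_force: [-0.2, -0.2, -0.7]
opening: 0.0595
grip_force: 0.0
```

Call:
servo_tool --motion '[0, 0, 0, 0, 0.7, 0, 0, 0, 0, 0.7]'

```text
clock: 23.78
ee_pos: [0.4514, 0.2703, 0.3206]
ee_rot: [2.197, 2.245, 0.002]
wrist_force: [-0.4, -0.5, 0.9]
opening: 0.0599
grip_force: 0.0
```

```bash
python3 - <<'E'
from go import *
go([.449,.27,.32],.03)
m=manip.camera_model('wrist');a=snap('wrist','w5.png');snap('top','top5.png')
import pickle;pickle.dump(m,open('w5.pkl','wb'))
cv2.imwrite('pics/w5b.png',cv2.resize(a,(800,600)))
E
```

```text
t 23.78 pos [0.4514 0.2703 0.3206] cur yaw 1.24 q6 0.46 turn -0.0106 after-turn shift [-0.0004 -0.0049  0.0012] tot tool dist [-0.0002 -0.0024  0.0006]
```

View pics/w5b.png

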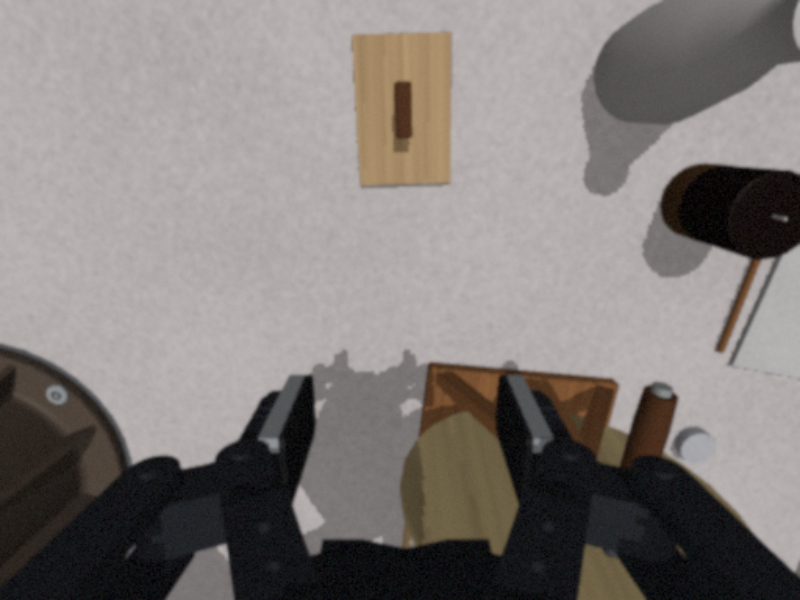

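```bash
python3 - <<'E'
from go import *
import pickle;m=pickle.load(open('w5.pkl','rb'));k=1.5625
c=np.array([at_z('wrist',u/k,v/k,.008,m) for u,v in((353,34),(451,32),(361,185),(450,183))]);print(c,c.mean(0))
for a,b in((0,2),(1,3)):
    d=c[a]-c[b];print(np.arctan2(-d[0],d[1]),np.hypot(*d[:2]))
for u,v in((402.5,82),(404,136.5)):print(at_z('wrist',u/k,v/k,.036,m))
ctr=[c.mean(0)[0],c.mean(0)[1]]
go([*ctr,.025],.02)
E
```

```text
[[0.4045 0.4341 0.008 ]
 [0.4868 0.4374 0.008 ]
 [0.4104 0.3101 0.008 ]
 [0.4924 0.3138 0.008 ]] [0.4485 0.3739 0.008 ]
0.04760016199126855 0.12412097727176186
0.045375106380690096 0.12381384322197357
[0.4471 0.3951 0.036 ]
[0.4492 0.3532 0.036 ]
t 23.88 pos [0.4517 0.27   0.3206] cur yaw 1.19 q6 0.46 turn 0.001 after-turn shift [ 0.2074 -0.003   0.5914] tot tool dist [ 0.1037 -0.0015  0.2957]
```

Call:
servo_tool --motion '[0, 0, 0, -0.032, 0.6, 0.07, 0.001, 0, 0, 0.6, 0.07, 0.001, 0, 0, 0.6, 0.068, 0.001, 0.04, 0, 0.6, 0, 0, 0.08, 0, 0.6, 0, 0, 0.08, 0, 0.6, 0, 0, 0.08, 0, 0.6, 0, 0, 0.08, 0, 0.6, 0, 0, 0.08, 0, 0.6, 0, 0, 0, 0, 0.6]'

```text
clock: 24.72
ee_pos: [0.4449, 0.3716, 0.0937]
ee_rot: [-2.169, -2.271, 0.014]
wrist_force: [-1.7, -2.1, -1.2]
opening: 0.0513
grip_force: 0.0
```

Call:
servo_tool --motion '[0, 0, 0, 0, 0.6]'

```text
clock: 24.8
ee_pos: [0.4472, 0.3736, 0.099]
ee_rot: [-2.169, -2.272, 0.005]
wrist_force: [0.1, -0.3, 0.9]
opening: 0.0512
grip_force: 0.0
```

```bash
python3 - <<'E'
from go import *
go([.4485,.374,.020],.046)
m=manip.camera_model('wrist');a=snap('wrist','w6.png')
print([px('wrist',q,m) for q in([.4471,.395,.036],[.449,.353,.036])])
g=cv2.cvtColor(a,cv2.COLOR_BGR2GRAY)
u,v=px('wrist',[.448,.374,.036],m).astype(int);print(g[v,max(0,u-40):u+40:2])
E
```

```text
t 24.8 pos [0.4472 0.3736 0.099 ] cur yaw 2.65 q6 0.6 turn 0.0003 after-turn shift [0.0009 0.0031 0.1581] tot tool dist [0.0004 0.0016 0.079 ]
[array([260.3195, 180.0934]), array([260.1463, 235.665 ])]
[133 137 138 141 136 133 135 133 129 127 136 141 140 137  99  75  44  52
  50  50  55  54  49  52  49 101 137 137 136 136 137 135 133 135 139 140
 142 142 140 142]
```

Call:
servo_tool --motion '[0, 0.003, 0.06, 0, 0.6, 0, 0, 0.06, 0, 0.6, 0, 0, 0.038, 0, 0.6, 0, 0, 0, 0, 0.6, 0, 0, 0, 0, 0, 0, 0, 0, 0, 0, 0, 0, 0, 0, 0, 0, 0, 0, 0, 0, 0, 0, 0, 0, 0, 0, 0, 0, 0, 0]' --squeeze 80

```text
clock: 25.68
ee_pos: [0.4501, 0.3758, 0.0232]
ee_rot: [2.168, 2.273, 0.006]
wrist_force: [-1.2, -2.2, 18.9]
opening: 0.0126
grip_force: 79.4
```

Call:
servo_tool --motion '[0, 0, -0.05, 0, 0, 0, 0, -0.08, 0, 0, 0, 0, -0.08, 0, 0, 0, 0, -0.08, 0, 0, 0, 0, -0.08, 0, 0, 0, 0, -0.08, 0, 0, 0, 0, -0.08, 0, 0, 0, 0, -0.08, 0, 0, 0, 0, -0.08, 0, 0, 0, 0, -0.05, 0, 0]'

```text
clock: 26.52
ee_pos: [0.4489, 0.375, 0.3968]
ee_rot: [2.167, 2.273, 0.01]
wrist_force: [1.3, 1.0, -1.0]
opening: 0.0119
grip_force: 78.7
```

Call:
servo_tool --motion '[0, 0, 0, 0, 0, 0, 0, 0, 0, 0]'

```text
clock: 26.68
ee_pos: [0.4489, 0.375, 0.3935]
ee_rot: [2.167, 2.273, 0.007]
wrist_force: [-0.6, -0.3, -1.0]
opening: 0.0125
grip_force: 78.8
```

```bash
python3 - <<'E'
from go import *
s=manip.sense();print(s['opening'],s['grip_force'])
go([.569,-.0075,.39],-.076)
# pendulum: refine lid tilt/grasp
m=manip.camera_model('wrist');a=snap('wrist','w7.png')
t=snap('top','top7.png')
import pickle;pickle.dump(m,open('w7.pkl','wb'))
M=np.zeros((600,800,3),np.uint8);M[:300,:400]=cv2.resize(a,(400,300));M[300:,:800]=cv2.resize(t[110:230,60:380],(800,300),interpolation=cv2.INTER_CUBIC);cv2.imwrite('pics/m7.png',M)
E
```

```text
0.012533751634267828 78.75341892242432
t 26.68 pos [0.4489 0.375  0.3935] cur yaw 2.72 q6 0.6 turn 0.1573 after-turn shift [-0.7446  0.2975  0.0057] tot tool dist [-0.3723  0.1487  0.0028]
```

View pics/m7.png

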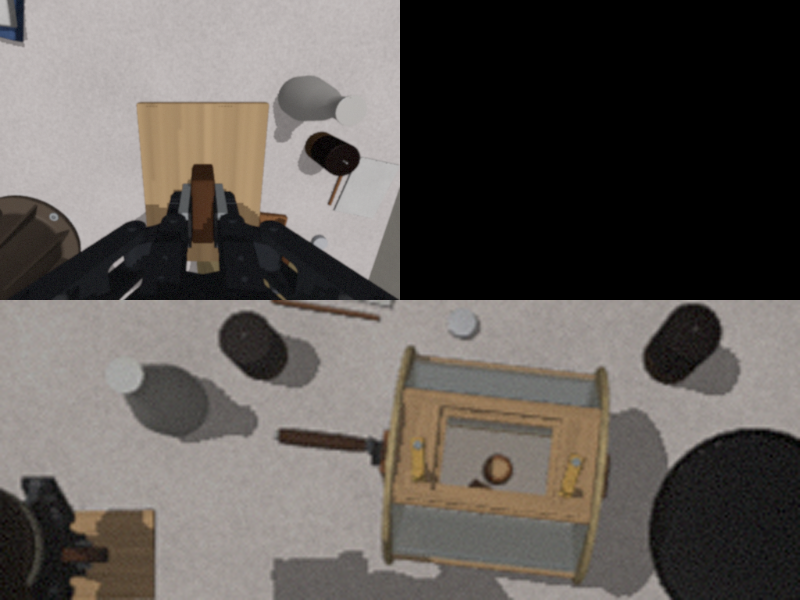

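Lid is held level and square, its far edge at (138,102)–(268,102). Two kegs are visible through the hatch. I'll zoom on the hatch to fit its pose before the insertion.

```bash
python3 - <<'E'
from go import *
import pickle;m=pickle.load(open('w7.pkl','rb'))
c=[at_z('wrist',u*1.28,v*1.28,.378,m) for u,v in((138,102.5),(268.5,102.5))];print(c)
s=manip.sense();Rm=R.from_rotvec(s['ee_rot']).as_matrix()
print([Rm.T@(q-s['ee_pos']) for q in c])
t=cv2.imread('pics/top7.png')
cv2.imwrite('pics/c7.png',cv2.convertScaleAbs(cv2.resize(t[140:205,205:308],(792,500),interpolation=cv2.INTER_CUBIC),alpha=1.4)) 
E
```

```text
[array([0.4058, 0.4336, 0.378 ]), array([0.4882, 0.4376, 0.378 ])]
[array([ 0.0612, -0.0395,  0.0125]), array([0.0612, 0.0429, 0.0124])]
```

View pics/c7.png

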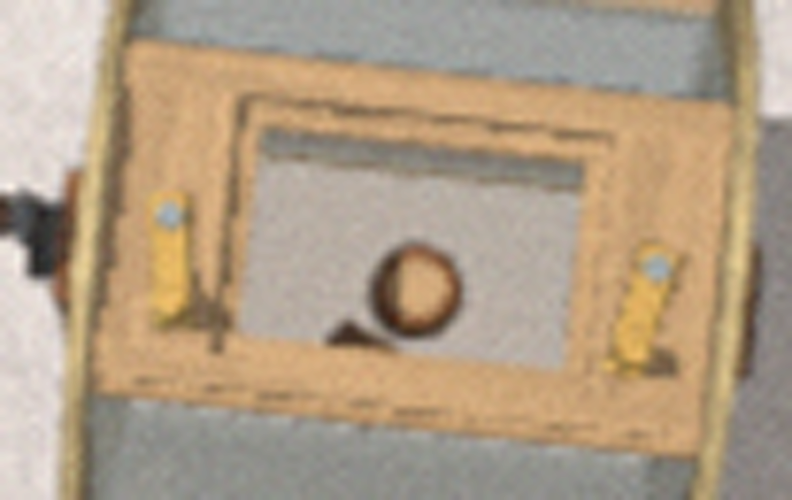

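```bash
python3 - <<'E'
from obs import *
cm={c:manip.camera_model(c) for c in('top','side')}
t=lambda x,y:(205+(x+.5)/7.69-.5,140+(y+.5)/7.69-.5)
o=[('top',H,(.056,.1045,0),t(135,45)),('top',H,(.056,-.1045,0),t(727,103)),('top',H,(-.056,.1045,0),t(97,388)),('top',H,(-.056,-.1045,0),t(697,455)),
('top',H,(0,.0825,.008),t(168,213)),('top',H,(0,-.0825,.008),t(656,266)),
('top',H,(.0445,.0645,0),t(240,98)),('top',H,(.0445,-.0645,0),t(612,138)),
('top',H,(.036,.056,-.008),t(264,130)),('top',H,(.036,-.056,-.008),t(584,160)),('top',H,(-.036,.056,-.008),t(238,338)),('top',H,(-.036,-.056,-.008),t(563,368)),
('side',S,(0,-.131,.17),(210+197/3,125+306/3))]
p,r=fit(o,cm,[.569,-.007,-.076,0]);print(p);print(r)
p,r=fit(o[:-1],cm,[.569,-.007,-.076,0]);print(p)
print('seat',H(p,(0,0,-.008)))
E
```

```text
[ 0.5685 -0.0061 -0.0737  0.0018]
[[-1.4089  0.7877]
 [ 1.0019  1.5896]
 [-1.1506 -1.3554]
 [ 0.8573 -1.7725]
 [ 0.2023  0.5404]
 [ 0.1721  0.2699]
 [-0.3001 -0.1758]
 [ 0.3693 -0.2301]
 [-0.4442 -0.2786]
 [ 0.2183  0.2518]
 [ 0.045  -0.2494]
 [ 0.2734  0.2644]
 [ 0.0739 -0.6086]]
[ 0.5717 -0.0062 -0.0728 -0.0292]
seat [ 0.5688 -0.006   0.271 ]
```

Call:
servo_tool --motion '[0, 0, 0, 0.0767, 0, 0, 0, 0, 0.0767, 0, -0.0742, 0.0295, 0, 0, 0, -0.0742, 0.0295, 0, 0, 0, -0.0742, 0.0295, 0, 0, 0, -0.0742, 0.0295, 0, 0, 0, -0.0742, 0.0295, 0, 0, 0, -0.0742, 0.0295, 0, 0, 0, -0.0742, 0.0295, 0, 0, 0, -0.0742, 0.0295, 0, 0, 0]'

```text
clock: 27.62
ee_pos: [0.5442, 0.0682, 0.3893]
ee_rot: [-2.3, -2.138, 0.003]
wrist_force: [1.1, -0.0, -0.6]
opening: 0.0123
grip_force: 78.7
```

Call:
servo_tool --motion '[-0.0742, 0.0295, 0, 0, 0, -0.0742, 0.0295, 0, 0, 0, 0, 0, 0, 0, 0, 0, 0, 0.05, 0, 0, 0, 0, 0.05, 0, 0, 0, 0, 0.05, 0, 0, 0, 0, 0, 0, 0, 0, 0, 0, 0, 0, 0, 0, 0, 0, 0]'

```text
clock: 28.37
ee_pos: [0.569, -0.0059, 0.3163]
ee_rot: [2.301, 2.139, 0.0]
wrist_force: [0.4, -0.5, -0.1]
opening: 0.0119
grip_force: 78.7
```

```bash
python3 - <<'E'
from go import *
s=manip.sense();print(s['opening'],s['grip_force'])
go([.569,-.006,.306],-.073)
E
```

```text
0.01194605292052757 78.66411566734314
t 28.37 pos [ 0.569  -0.0059  0.3163] cur yaw -4.17 q6 0.01 turn 0.0002 after-turn shift [-0.0003 -0.      0.0206] tot tool dist [-0.0001 -0.      0.0103]
```

Spot on. Lower 9 mm more and look at the fit from above.

Call:
servo_tool --motion '[0, 0, 0.009, 0, 0, 0, 0, 0.009, 0, 0, 0, 0, 0, 0, 0]'

```text
clock: 28.62
ee_pos: [0.5687, -0.0059, 0.3064]
ee_rot: [2.301, 2.139, 0.0]
wrist_force: [-0.1, -0.2, -0.7]
opening: 0.0122
grip_force: 78.7
```

```bash
python3 - <<'E'
from go import *
m=manip.camera_model('wrist');a=snap('wrist','w8.png')
A=a[60:330,140:430];cv2.imwrite('pics/w8b.png',cv2.convertScaleAbs(cv2.resize(A,(644,600),interpolation=cv2.INTER_CUBIC),alpha=1.3))
E
```

```text
(no output)
```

View pics/w8b.png

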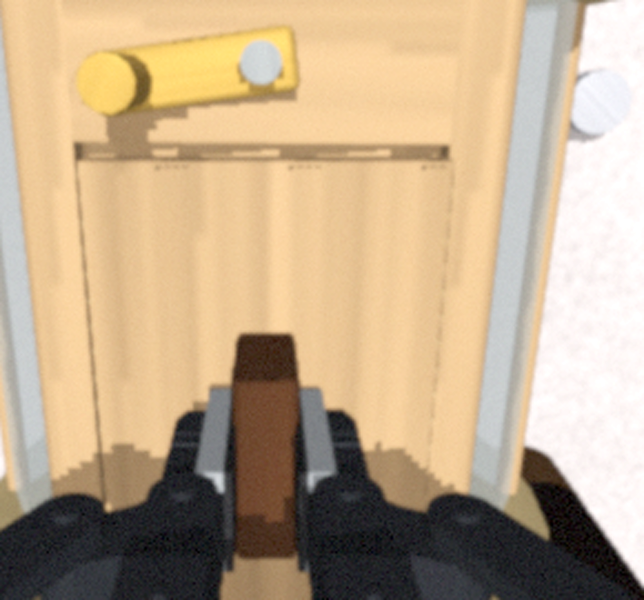

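```bash
python3 - <<'E'
from go import *
m=manip.camera_model('wrist');k=2.2207
s=manip.sense();Rm=R.from_rotvec(s['ee_rot']).as_matrix()
f=lambda u,v,z:Rm.T@(at_z('wrist',140+u/k,60+v/k,z,m)-s['ee_pos'])
print('rebate',f(77,147,.279),f(447,147,.279)); print('lid top',f(79,161,.2935),f(450,161,.2935)); print('pivot',f(262,63,.287))
print('knob', f(108,82,.3055))
E
```

```text
rebate [ 0.0617 -0.0444  0.0276] [0.0618 0.0439 0.0276]
lid top [ 0.0603 -0.0403  0.0131] [0.0604 0.0409 0.0131]
pivot [ 0.0807 -0.0002  0.0196]
knob [ 0.0771 -0.03    0.0011]
```

Call:
servo_tool --motion '[-0.001, 0, 0.006, 0, 0, 0, 0, 0.006, 0, 0, 0, 0, 0.006, 0, 0, 0, 0, 0.005, 0, 0, 0, 0, 0, 0, 0]'

```text
clock: 29.08
ee_pos: [0.5687, -0.0065, 0.2946]
ee_rot: [-2.301, -2.139, 0.0]
wrist_force: [0.6, -0.1, -0.4]
opening: 0.0125
grip_force: 78.7
```

Call:
servo_tool --motion '[0, 0, 0.004, 0, 0, 0, 0, 0, 0, 0]'

```text
clock: 29.25
ee_pos: [0.5696, -0.0065, 0.2943]
ee_rot: [2.3, 2.138, 0.002]
wrist_force: [-1.5, -0.4, 12.7]
opening: 0.0123
grip_force: 80.6
```

Call:
servo_tool --motion '[0, 0, -0.002, 0, 0.4, 0, 0, 0, 0, 0.4, 0, 0, 0, 0, 0.4, 0, 0, 0, 0, 0.4, 0, 0, -0.03, 0, 0.4, 0, 0, -0.08, 0, 0.4, 0, 0, -0.05, 0, 0.4, 0, 0, 0, 0, 0.4, 0, 0, 0, 0, 0.4]'

```text
clock: 30.0
ee_pos: [0.5694, -0.0065, 0.3754]
ee_rot: [2.299, 2.138, 0.003]
wrist_force: [0.0, 0.5, -0.3]
opening: 0.0345
grip_force: 0.0
```

```bash
python3 - <<'E'
from go import *
m=manip.camera_model('wrist');s=manip.sense();print(s['ee_pos'],s['opening'])
import pickle;pickle.dump((m,s['ee_pos'],s['ee_rot']),open('w9.pkl','wb'))
a=snap('wrist','w9.png');b=snap('side','s9.png');t=snap('top','top9.png')
M=np.zeros((600,800,3),np.uint8);M[:440,:440]=cv2.resize(a[60:330,120:390],(440,440),interpolation=cv2.INTER_CUBIC);M[:400,445:795]=cv2.resize(b[120:220,210:298],(350,400),interpolation=cv2.INTER_CUBIC)
cv2.imwrite('pics/m9.png',cv2.convertScaleAbs(M,alpha=1.3))
E
```

```text
[ 0.5694 -0.0065  0.3754] 0.03452758164018182
```

View pics/m9.png

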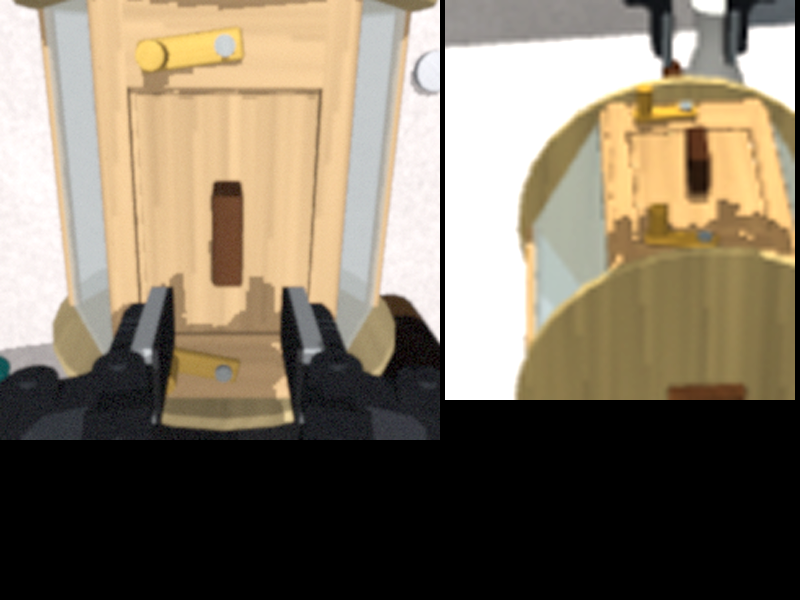

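Lid lies flush in the rebate. Lever A's knob is at (152,54) with its pivot at (225,46). Lever B's pivot is at (223,373), pointing left and up a little.

```bash
python3 - <<'E'
from go import *
import pickle;m,P,r=pickle.load(open('w9.pkl','rb'));Rm=R.from_rotvec(r).as_matrix();k=1.6296
f=lambda u,v,z:Rm.T@(at_z('wrist',120+u/k,60+v/k,z,m)-P)
print('pivA',f(225,46,.287),'knobA',f(152,54,.3055),'pivB',f(223,373,.287),'Bmid',f(175,367,.2855))
print('lid',[f(u,v,.279) for u,v in((131,91),(320,91),(146,331),(307,331))])
E
```

```text
pivA [ 0.081  -0.0004  0.0884] knobA [ 0.0779 -0.0293  0.0698] pivB [-0.0847 -0.0016  0.0884] Bmid [-0.082  -0.0273  0.0898]
lid [array([ 0.0615, -0.0435,  0.0963]), array([0.0616, 0.043 , 0.0965]), array([-0.064 , -0.0429,  0.0963]), array([-0.064 ,  0.0435,  0.0965])]
```

Call:
servo_tool --motion '[0.052, -0.02, 0, 0, 0.4, 0.052, -0.02, 0, 0, 0.4, 0.052, -0.02, 0, 0, 0.4, 0, 0, 0.05, 0, 0.4, 0, 0, 0.05, 0, 0.4, 0, 0, 0.04, 0, 0.4, 0, 0, 0.016, 0, 0.4, 0, 0, 0, 0, 0.4, 0, 0, 0, 0, 0, 0, 0, 0, 0, 0]' --squeeze 25

```text
clock: 30.98
ee_pos: [0.5447, 0.0734, 0.2961]
ee_rot: [-2.301, -2.139, 0.0]
wrist_force: [2.9, -1.0, -1.1]
opening: 0.0109
grip_force: 17.6
```

Call:
servo_tool --motion '[0, 0, 0, 0, 0, 0, 0, 0, 0, 0, 0, 0, 0, 0, 0]'

```text
clock: 31.23
ee_pos: [0.5447, 0.0734, 0.2962]
ee_rot: [2.301, 2.139, 0.0]
wrist_force: [2.4, -1.0, -2.7]
opening: 0.0107
grip_force: 24.4
```

```bash
python3 - <<'E'
from go import *
s=manip.sense();print(s['ee_pos'],s['opening'],s['grip_force'],s['wrist_force'])
P0=np.array([.5694,-.0065,.3754]);print(R.from_rotvec(s['ee_rot']).as_matrix().T@(s['ee_pos']-P0))
E
```

```text
[0.5447 0.0734 0.2962] 0.010666181058813654 24.353561103343964 [ 2.3614 -1.0443 -2.6936]
[ 0.0779 -0.0305  0.0792]
```

Knob A is gripped (10.7 mm). Swing it shut along its arc.

Call:
servo_tool --motion '[-0.0084, 0.0022, 0, 0, 0, -0.0084, 0.0022, 0, 0, 0, -0.0074, 0.0045, 0, 0, 0, -0.0074, 0.0045, 0, 0, 0, -0.006, 0.0067, 0, 0, 0, -0.006, 0.0067, 0, 0, 0, -0.0036, 0.0078, 0, 0, 0, -0.0036, 0.0078, 0, 0, 0, -0.0013, 0.0086, 0, 0, 0, -0.0013, 0.0086, 0, 0, 0]'

```text
clock: 32.07
ee_pos: [0.5714, 0.0434, 0.2962]
ee_rot: [-2.301, -2.138, 0.004]
wrist_force: [-10.5, -2.9, 8.2]
opening: 0.0105
grip_force: 31.7
```

Call:
servo_tool --motion '[0, 0.002, 0, 0, 0, 0, 0, 0, 0, 0, 0, 0, 0, 0, 0]'

```text
clock: 32.32
ee_pos: [0.5726, 0.0434, 0.2962]
ee_rot: [-2.301, -2.139, 0.003]
wrist_force: [-6.5, -4.3, 6.4]
opening: 0.0108
grip_force: 32.8
```

```bash
python3 - <<'E'
from go import *
s=manip.sense();print(s['opening'],s['grip_force'],s['wrist_force'])
P0=np.array([.5694,-.0065,.3754]);print(R.from_rotvec(s['ee_rot']).as_matrix().T@(s['ee_pos']-P0))
E
```

```text
0.010828325217717866 32.774056792259216 [-6.4669 -4.2811  6.3678]
[ 0.0501 -0.0004  0.0791]
```

Call:
servo_tool --motion '[0, 0, 0, 0, 0.4, 0, 0, 0, 0, 0.4, 0, 0, 0, 0, 0.4, 0, 0, -0.04, 0, 0.4, 0, 0, -0.05, 0, 0.4, -0.0652, -0.0153, 0, 0, 0.4, -0.0652, -0.0153, 0, 0, 0.4, -0.0652, -0.0153, 0, 0, 0.4, -0.0652, -0.0153, 0, 0, 0.4, 0, 0, 0, 0, 0.4]'

```text
clock: 33.15
ee_pos: [0.5319, -0.0876, 0.3412]
ee_rot: [2.303, 2.135, -0.002]
wrist_force: [-0.4, -0.8, -0.0]
opening: 0.0343
grip_force: 0.0
```

Call:
servo_tool --motion '[0, 0, 0, 0, 0.4]'

```text
clock: 33.23
ee_pos: [0.533, -0.0847, 0.3412]
ee_rot: [2.304, 2.136, 0.0]
wrist_force: [-0.5, -0.5, -0.1]
opening: 0.0341
grip_force: 0.0
```

```bash
python3 - <<'E'
from go import *
s=manip.sense();print(s['opening'],s['grip_force'],s['wrist_force'])
P0=np.array([.5694,-.0065,.3754]);print(R.from_rotvec(s['ee_rot']).as_matrix().T@(s['ee_pos']-P0))
t=snap('top','top10.png');b=snap('side','s10.png')
M=np.zeros((480,800,3),np.uint8);M[:480,:400]=cv2.resize(t[135:207,225:285],(400,480),interpolation=cv2.INTER_CUBIC);M[:400,410:]=cv2.resize(b[120:200,215:293],(390,400),interpolation=cv2.INTER_CUBIC)
cv2.imwrite('pics/m10.png',cv2.convertScaleAbs(M,alpha=1.3))
E
```

```text
0.03413854220923684 0.0 [-0.457  -0.5088 -0.0519]
[-0.0807 -0.0304  0.0342]
```

View pics/m10.png

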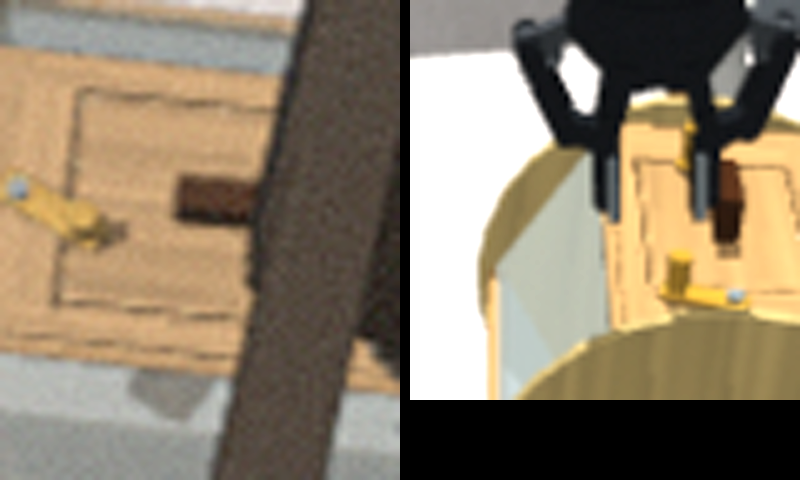

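Top view shows lever A's tip at (95,235) off its pivot (18,187): it came back to about 0.45 rad on release. I'll grip and swing B, then finish each by pushing from the -x side only.

Call:
servo_tool --motion '[0, 0, 0.045, 0, 0.4, 0, 0, 0.045, 0, 0.4, 0, 0, 0, 0, 0.4, 0, 0, 0, 0, 0.4, 0, 0, 0, 0, 0, 0, 0, 0, 0, 0, 0, 0, 0, 0, 0, 0, 0, 0, 0, 0, 0, 0, 0, 0, 0]'

```text
clock: 34.08
ee_pos: [0.5339, -0.0826, 0.2962]
ee_rot: [2.3, 2.139, 0.001]
wrist_force: [5.4, 0.0, -4.4]
opening: 0.0105
grip_force: 24.3
```

Call:
servo_tool --motion '[0.0075, 0.0022, 0, 0, 0, 0.0075, 0.0022, 0, 0, 0, 0.0074, 0.0045, 0, 0, 0, 0.0074, 0.0045, 0, 0, 0, 0.006, 0.0067, 0, 0, 0, 0.006, 0.0067, 0, 0, 0, 0.0036, 0.0078, 0, 0, 0, 0.0036, 0.0078, 0, 0, 0, 0.0013, 0.0086, 0, 0, 0, 0.0013, 0.0086, 0, 0, 0]'

```text
clock: 34.92
ee_pos: [0.564, -0.0577, 0.2963]
ee_rot: [-2.298, -2.137, 0.0]
wrist_force: [-9.2, 10.8, 10.8]
opening: 0.0104
grip_force: 33.4
```

Call:
servo_tool --motion '[0, 0, 0, 0, 0, 0, 0, 0, 0, 0]'

```text
clock: 35.08
ee_pos: [0.5645, -0.0577, 0.2964]
ee_rot: [-2.299, -2.138, -0.001]
wrist_force: [-5.2, 9.9, 8.6]
opening: 0.011
grip_force: 33.7
```

```bash
python3 - <<'E'
from go import *
s=manip.sense();print(s['opening'],s['grip_force'],s['wrist_force'])
P0=np.array([.5694,-.0065,.3754]);print(R.from_rotvec(s['ee_rot']).as_matrix().T@(s['ee_pos']-P0))
E
```

```text
0.010957782399392184 33.74442279338837 [-5.1898  9.9388  8.6268]
[-0.0516 -0.0011  0.0789]
```

Call:
servo_tool --motion '[-0.004, 0, 0, 0, 0.4, 0, 0, 0, 0, 0.4, 0, 0, 0, 0, 0.4, 0, 0, 0, 0, 0.4, 0, 0.008, 0, 0, 0.4, 0, 0.008, 0, 0, 0.4, 0, 0.008, 0, 0, 0.4, 0, 0, 0, 0, 0.4, 0, 0, 0, 0, 0.4]'

```text
clock: 35.83
ee_pos: [0.577, -0.0625, 0.2959]
ee_rot: [-2.301, -2.139, 0.0]
wrist_force: [0.6, -0.3, -0.1]
opening: 0.0341
grip_force: 0.0
```

Call:
servo_tool --motion '[0, 0.002, 0, 0, 0.4, 0, 0, 0, 0, 0.4]'

```text
clock: 36.0
ee_pos: [0.5777, -0.0626, 0.296]
ee_rot: [-2.301, -2.139, 0.0]
wrist_force: [-1.2, -0.8, -0.3]
opening: 0.0342
grip_force: 0.1
```

Call:
servo_tool --motion '[0, 0.003, 0, 0, 0.4, 0, 0, 0, 0, 0.4]'

```text
clock: 36.17
ee_pos: [0.5793, -0.0626, 0.2961]
ee_rot: [-2.301, -2.139, -0.0]
wrist_force: [-1.1, 0.5, -0.7]
opening: 0.0341
grip_force: 0.3
```

Call:
servo_tool --motion '[0, -0.015, 0, 0, 0.4, 0, 0, 0, 0, 0.4, 0, 0, -0.05, 0, 0.4, 0, 0, -0.05, 0, 0.4, 0, 0, -0.05, 0, 0.4, 0, 0, -0.05, 0, 0.4, 0, 0, 0, 0, 0.4, 0, 0, 0, 0, 0.4, 0, 0, 0, 0, 0.4]'

```text
clock: 36.92
ee_pos: [0.5713, -0.0621, 0.3956]
ee_rot: [-2.301, -2.139, 0.0]
wrist_force: [-0.1, 0.6, -1.2]
opening: 0.0339
grip_force: 0.0
```

```bash
python3 - <<'E'
from go import *
P0=np.array([.5694,-.0065,.3754]);s=manip.sense();r=R.from_rotvec(s['ee_rot']).as_matrix();print(r.T@(s['ee_pos']-P0))
m=manip.camera_model('wrist');a=snap('wrist','w11.png')
A=a[40:340,120:400];cv2.imwrite('pics/w11b.png',cv2.convertScaleAbs(cv2.resize(A,(560,600),interpolation=cv2.INTER_CUBIC),alpha=1.3))
import pickle;pickle.dump((m,s['ee_pos'],s['ee_rot']),open('w11.pkl','wb'))
E
```

```text
[-0.0553  0.0059 -0.0202]
```

View pics/w11b.png

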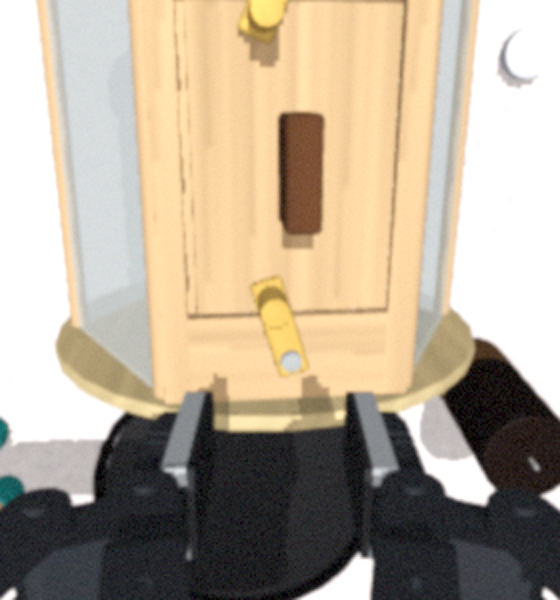

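Both levers stand 0.3 to 0.5 rad short; lever B runs from its pivot (291,360) to its tip (267,283). Gripping made the knob bind and probably turned the drum, so I'll measure and then push without gripping.

```bash
python3 - <<'E'
from go import *
import pickle;m,P,r=pickle.load(open('w11.pkl','rb'));Rm=R.from_rotvec(r).as_matrix()
P0=np.array([.5694,-.0065,.3754])
f=lambda u,v,z:Rm.T@(at_z('wrist',120+u/2,40+v/2,z,m)-P0)
print('pivB',f(291,361,.287),'knobB top',f(270,297,.3055),'knobA top',f(267,13,.3055))
print('lid-y',f(190,314,.279),f(388,311,.279),'bar',f(302,114,.307),f(302,233,.307))
print('lid+y',f(178,0,.279),f(406,0,.279))
E
```

```text
pivB [-0.0841  0.0118  0.0884] knobB top [-0.0486  0.003   0.0699] knobA top [0.0526 0.0024 0.0699]
lid-y [-0.0651 -0.0327  0.0964] [-0.0636  0.0545  0.0964] bar [0.0199 0.0146 0.0684] [-0.0228  0.0152  0.0684]
lid+y [ 0.0602 -0.0316  0.0964] [0.0603 0.0542 0.0964]
```

Call:
servo_tool --motion '[0, 0, 0.07, 0, 0.4, 0, 0, 0.07, 0, 0.4, 0, 0, 0.059, 0, 0.4, 0, 0, 0, 0, 0.4, 0, 0.008, 0, 0, 0.4, 0, 0.006, 0, 0, 0.4, 0, 0.006, 0, 0, 0.4, 0, 0.006, 0, 0, 0.4, 0, 0.004, 0, 0, 0.4, 0, 0, 0, 0, 0.4]'

```text
clock: 37.8
ee_pos: [0.5873, -0.0633, 0.2973]
ee_rot: [2.3, 2.138, 0.001]
wrist_force: [-0.6, 0.3, 0.6]
opening: 0.0344
grip_force: 0.2
```

Call:
servo_tool --motion '[0, 0.003, 0, 0, 0.4, 0, 0, 0, 0, 0.4]'

```text
clock: 37.97
ee_pos: [0.588, -0.0633, 0.2968]
ee_rot: [-2.301, -2.139, 0.0]
wrist_force: [-4.0, 0.0, 3.5]
opening: 0.0338
grip_force: 1.7
```

Call:
servo_tool --motion '[0, 0.002, 0, 0, 0.4, 0, 0, 0, 0, 0.4]'

```text
clock: 38.13
ee_pos: [0.5889, -0.0634, 0.2966]
ee_rot: [-2.301, -2.139, 0.001]
wrist_force: [-5.0, 1.0, 3.8]
opening: 0.0342
grip_force: 2.7
```

```bash
python3 - <<'E'
from go import *
P0=np.array([.5694,-.0065,.3754]);s=manip.sense();r=R.from_rotvec(s['ee_rot']).as_matrix();print(r.T@(s['ee_pos']-P0),r.T@s['wrist_force'],s['grip_force'])
E
```

```text
[-0.0553  0.0236  0.0788] [ 0.6004 -5.0653 -3.8309] 2.7174724638462067
```

Call:
servo_tool --motion '[0, -0.015, 0, 0, 0.4, 0, 0, 0, 0, 0.4, 0, 0, -0.05, 0, 0.4, 0, 0, -0.05, 0, 0.4, 0, -0.01, 0, 0, 0.4, 0.071, -0.01, 0, 0, 0.4, 0.071, 0, 0, 0, 0.4, 0.071, 0, 0, 0, 0.4, 0, 0, 0, 0, 0.4, 0, 0, 0, 0, 0.4]'

```text
clock: 38.97
ee_pos: [0.5794, 0.0458, 0.3464]
ee_rot: [2.298, 2.142, 0.001]
wrist_force: [0.3, 0.2, -0.5]
opening: 0.0344
grip_force: 0.0
```

Call:
servo_tool --motion '[0, 0, 0.05, 0, 0.4, 0, 0, 0.05, 0, 0.4, 0, 0, 0, 0, 0.4, 0, 0.008, 0, 0, 0.4, 0, 0.006, 0, 0, 0.4, 0, 0.006, 0, 0, 0.4, 0, 0.006, 0, 0, 0.4, 0, 0.004, 0, 0, 0.4, 0, 0, 0, 0, 0.4]'

```text
clock: 39.72
ee_pos: [0.5952, 0.0429, 0.2971]
ee_rot: [2.301, 2.138, 0.001]
wrist_force: [0.6, 0.7, 0.9]
opening: 0.0339
grip_force: 0.0
```

Call:
servo_tool --motion '[0, 0.003, 0, 0, 0.4, 0, 0, 0, 0, 0.4]'

```text
clock: 39.88
ee_pos: [0.5961, 0.0429, 0.2967]
ee_rot: [2.301, 2.139, 0.0]
wrist_force: [0.7, -0.1, 0.1]
opening: 0.0346
grip_force: 0.1
```

Call:
servo_tool --motion '[0, 0.002, 0, 0, 0.4, 0, 0, 0, 0, 0.4]'

```text
clock: 40.05
ee_pos: [0.5968, 0.0428, 0.2965]
ee_rot: [-2.301, -2.139, 0.001]
wrist_force: [-1.6, -0.3, 0.6]
opening: 0.0344
grip_force: 0.7
```

```bash
python3 - <<'E'
from go import *
P0=np.array([.5694,-.0065,.3754]);s=manip.sense();r=R.from_rotvec(s['ee_rot']).as_matrix();print(r.T@(s['ee_pos']-P0),r.T@s['wrist_force'],s['grip_force'])
E
```

```text
[0.0512 0.0237 0.0789] [-0.4413 -1.5332 -0.5809] 0.6992869265377522
```

Call:
servo_tool --motion '[0, 0.002, 0, 0, 0.4, 0, 0, 0, 0, 0.4]'

```text
clock: 40.22
ee_pos: [0.5974, 0.0428, 0.2964]
ee_rot: [-2.3, -2.139, 0.001]
wrist_force: [-4.0, -0.7, 2.9]
opening: 0.0342
grip_force: 2.4
```

Call:
servo_tool --motion '[0, 0.001, 0, 0, 0.4, 0, 0, 0, 0, 0.4]'

```text
clock: 40.38
ee_pos: [0.5979, 0.0427, 0.2964]
ee_rot: [-2.3, -2.138, 0.001]
wrist_force: [-4.5, -0.2, 2.2]
opening: 0.0341
grip_force: 2.7
```

Call:
servo_tool --motion '[0, -0.015, 0, 0, 0.4, 0, 0, 0, 0, 0.4, 0, 0, -0.05, 0, 0.4, 0, 0, -0.08, 0, 0.4, 0, 0, -0.05, 0, 0.4, -0.075, 0, 0, 0, 0.4, -0.075, 0, 0, 0, 0.4, -0.05, 0, 0, 0, 0.4, 0, 0, 0, 0, 0.4, 0, 0, 0, 0, 0.4]'

```text
clock: 41.22
ee_pos: [0.5836, -0.0576, 0.3867]
ee_rot: [2.303, 2.136, 0.001]
wrist_force: [-0.3, 1.2, -0.0]
opening: 0.0342
grip_force: 0.0
```

```bash
python3 - <<'E'
from go import *
P0=np.array([.5694,-.0065,.3754]);s=manip.sense();r=R.from_rotvec(s['ee_rot']).as_matrix();print(r.T@(s['ee_pos']-P0))
m=manip.camera_model('wrist');a=snap('wrist','w12.png')
A=a[40:340,120:400];cv2.imwrite('pics/w12b.png',cv2.convertScaleAbs(cv2.resize(A,(560,600),interpolation=cv2.INTER_CUBIC),alpha=1.3))
import pickle;pickle.dump((m,s['ee_pos'],s['ee_rot']),open('w12.pkl','wb'))
E
```

```text
[-0.0499  0.018  -0.0113]
```

View pics/w12b.png

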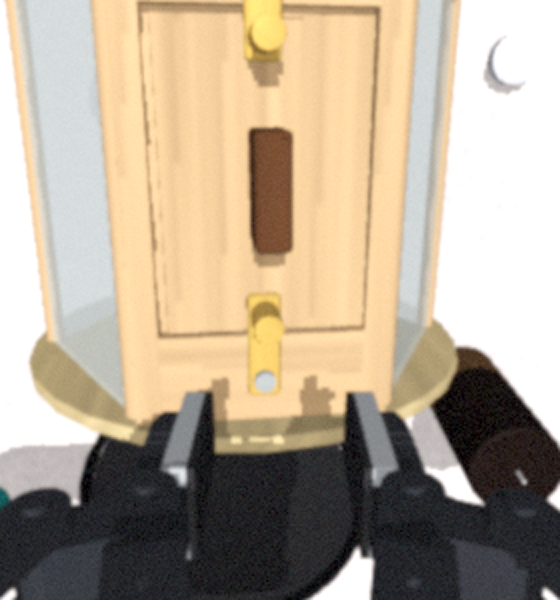

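That picture shows both levers shut, each in line with the bar: pivot B at (264,380), knob B at (267,322), knob A at (267,33). It was my 15th view, one over the limit of 14, so from here I measure with image code only. Now the drum angle and the crank.

```bash
python3 - <<'E'
from go import *
import pickle;m,P,r=pickle.load(open('w12.pkl','rb'));Rm=R.from_rotvec(r).as_matrix()
P0=np.array([.5694,-.0065,.3754])
w=at_z('wrist',120+264/2,40+380/2,.286,m)
L=[at_z('wrist',120+u/2,40+v/2,.278,m) for u,v in((160,333),(362,327),(140,5),(380,8))]
c=np.mean(L,0)
p=[.569,-.0075,-.073,0]
fr=lambda q:R.from_euler('z',.073).apply(np.array(q)-[p[0],p[1],.17])
print('pivB stand',fr(w),'lid ctr',fr(c))
for a in (fr(w),fr(c)): print('phi',np.arctan2(a[0],a[2]))
phi=.12
for phi in(.1,.12,.14):
  p[3]=phi;go(H(p,(0,.205,-.044))+[0,0,-.011],-.073)
E
```

```text
pivB stand [ 0.0124 -0.0831  0.116 ] lid ctr [0.0116 0.0001 0.108 ]
phi 0.10682955916634919
phi 0.10697570461472636
t 41.27 pos [ 0.5837 -0.0566  0.3866] cur yaw -4.25 q6 -0.07 turn -0.0015 after-turn shift [ 0.5058 -0.0236  0.326 ] tot tool dist [ 0.2529 -0.0118  0.163 ]
t 41.27 pos [ 0.5837 -0.0566  0.3866] cur yaw -4.25 q6 -0.07 turn -0.0015 after-turn shift [ 0.5058 -0.021   0.3263] tot tool dist [ 0.2529 -0.0105  0.1631]
t 41.27 pos [ 0.5837 -0.0566  0.3866] cur yaw -4.25 q6 -0.07 turn -0.0015 after-turn shift [ 0.5058 -0.0184  0.3266] tot tool dist [ 0.2529 -0.0092  0.1633]
```

Call:
servo_tool --motion '[0.073, -0.0033, 0, 0, 0.7, 0.073, -0.0033, 0, 0, 0.7, 0.073, -0.0033, 0, 0, 0.7, 0.073, -0.0033, 0, 0, 0.7, 0.073, -0.0033, 0, 0, 0.7, 0.073, -0.0033, 0, 0, 0.7, 0.073, -0.0032, 0, 0, 0.7, 0, 0, 0, 0, 0.7, 0, 0, 0.06, 0, 0.7, 0, 0, 0.06, 0, 0.7]' --squeeze 100

```text
clock: 42.1
ee_pos: [0.5912, 0.2018, 0.3272]
ee_rot: [2.297, 2.141, 0.006]
wrist_force: [-0.6, 0.5, -0.8]
opening: 0.0599
grip_force: 0.0
```

Call:
servo_tool --motion '[0, 0, 0.06, 0, 0.7, 0, 0, 0.06, 0, 0.7, 0, 0, 0.06, 0, 0.7, 0, 0, 0.026, 0, 0.7, 0, 0, 0, 0, 0.7, 0, 0, 0, 0, 0, 0, 0, 0, 0, 0, 0, 0, 0, 0, 0, 0, 0, 0, 0, 0, 0, 0, 0, 0, 0]'

```text
clock: 42.93
ee_pos: [0.5918, 0.1997, 0.2252]
ee_rot: [2.3, 2.138, 0.004]
wrist_force: [1.0, 1.1, 6.8]
opening: 0.0152
grip_force: 97.5
```

Call:
servo_tool --motion '[0, 0, 0, 0, 0, 0, 0, 0, 0, 0]'

```text
clock: 43.1
ee_pos: [0.5918, 0.1997, 0.2253]
ee_rot: [2.3, 2.138, 0.005]
wrist_force: [-0.4, 2.3, 5.7]
opening: 0.0149
grip_force: 97.5
```

```bash
python3 - <<'E'
from go import *
s=manip.sense();print(s['ee_pos'],s['opening'],s['grip_force'],s['wrist_force'])
q=R.from_euler('z',.073).apply(s['ee_pos']-[.569,-.0075,.17]);print('stand rel axle',q,'phi~',q[0]/.065)
d=lambda a,b:(round(.13*(np.sin(b)-np.sin(a)),4),round(-.13*(np.cos(b)-np.cos(a)),4))
ph=.107+np.arange(37)*6.176/36
rows=[];C=np.zeros(2)
for i in range(1,37):
    T=np.array([.13*(np.sin(ph[i])-np.sin(ph[0])),-.13*(np.cos(ph[i])-np.cos(ph[0]))]);e=np.round(T-C,3);C+=e
    rows+=[0,e[0],e[1],0,0]
for i in range(0,180,45):print([float(round(x,4)) for x in rows[i:i+45]])
E
```

```text
[0.5918 0.1997 0.2253] 0.01490728332314937 97.45915532112122 [-0.4495  2.2953  5.7338]
stand rel axle [0.0076 0.2083 0.0553] phi~ 0.11739899961942654
[0.0, 0.022, 0.004, 0.0, 0.0, 0.0, 0.021, 0.008, 0.0, 0.0, 0.0, 0.019, 0.012, 0.0, 0.0, 0.0, 0.017, 0.014, 0.0, 0.0, 0.0, 0.014, 0.017, 0.0, 0.0, 0.0, 0.011, 0.02, 0.0, 0.0, 0.0, 0.008, 0.02, 0.0, 0.0, 0.0, 0.004, 0.022, 0.0, 0.0, 0.0, -0.0, 0.023, 0.0, 0.0]
[0.0, -0.004, 0.022, 0.0, 0.0, 0.0, -0.007, 0.021, 0.0, 0.0, 0.0, -0.011, 0.019, 0.0, 0.0, 0.0, -0.014, 0.017, 0.0, 0.0, 0.0, -0.017, 0.015, 0.0, 0.0, 0.0, -0.019, 0.012, 0.0, 0.0, 0.0, -0.021, 0.008, 0.0, 0.0, 0.0, -0.022, 0.004, 0.0, 0.0, 0.0, -0.022, 0.001, 0.0, 0.0]
[0.0, -0.022, -0.003, 0.0, 0.0, 0.0, -0.021, -0.007, 0.0, 0.0, 0.0, -0.02, -0.01, 0.0, 0.0, 0.0, -0.018, -0.014, 0.0, 0.0, 0.0, -0.015, -0.016, 0.0, 0.0, 0.0, -0.012, -0.019, 0.0, 0.0, 0.0, -0.008, -0.02, 0.0, 0.0, 0.0, -0.006, -0.022, 0.0, 0.0, 0.0, -0.001, -0.022, 0.0, 0.0]
[0.0, 0.003, -0.022, 0.0, 0.0, 0.0, 0.006, -0.022, 0.0, 0.0, 0.0, 0.01, -0.02, 0.0, 0.0, 0.0, 0.013, -0.018, 0.0, 0.0, 0.0, 0.016, -0.015, 0.0, 0.0, 0.0, 0.018, -0.013, 0.0, 0.0, 0.0, 0.02, -0.009, 0.0, 0.0, 0.0, 0.022, -0.006, 0.0, 0.0, 0.0, 0.022, -0.002, 0.0, 0.0]
```

Call:
servo_tool --motion '[0, 0.022, 0.004, 0, 0, 0, 0.021, 0.008, 0, 0, 0, 0.019, 0.012, 0, 0, 0, 0.017, 0.014, 0, 0, 0, 0.014, 0.017, 0, 0, 0, 0.011, 0.02, 0, 0, 0, 0.008, 0.02, 0, 0, 0, 0.004, 0.022, 0, 0, 0, 0, 0.023, 0, 0]'

```text
clock: 43.85
ee_pos: [0.6488, 0.1952, 0.1544]
ee_rot: [-2.301, -2.138, -0.001]
wrist_force: [-8.7, 2.0, 9.3]
opening: 0.0154
grip_force: 98.4
```

```bash
cat > chk.py <<'E'
from go import *
s=manip.sense();print(s['clock'],s['ee_pos'],s['opening'],s['grip_force'],s['wrist_force'],s['qpos'])
q=R.from_euler('z',.073).apply(s['ee_pos']-[.569,-.0075,.17]);print('stand rel axle',q,'phi',np.arctan2(q[0],q[2]+.0095),'rad',np.hypot(q[0],q[2]+.0095))
E
python3 chk.py
```

```text
43.85 [0.6488 0.1952 0.1544] 0.015408388663105878 98.35254549980164 [-8.7346  2.0459  9.3177] [0.2473 0.6031 1.6056 0.0005 0.9323 0.3203]
stand rel axle [ 0.0648  0.208  -0.0156] phi 1.665361157120801 rad 0.06510485142556667
```

Call:
servo_tool --motion '[0, -0.004, 0.022, 0, 0, 0, -0.007, 0.021, 0, 0, 0, -0.011, 0.019, 0, 0, 0, -0.014, 0.017, 0, 0, 0, -0.017, 0.015, 0, 0, 0, -0.019, 0.012, 0, 0, 0, -0.021, 0.008, 0, 0, 0, -0.022, 0.004, 0, 0, 0, -0.022, 0.001, 0, 0]'

```text
clock: 44.6
ee_pos: [0.5833, 0.2004, 0.0959]
ee_rot: [2.298, 2.136, 0.009]
wrist_force: [12.0, -2.1, 2.0]
opening: 0.0147
grip_force: 97.9
```

```bash
python3 chk.py
```

```text
44.6 [0.5833 0.2004 0.0959] 0.014712684146338402 97.9384982585907 [12.0131 -2.1005  1.9678] [ 0.2821  0.6008  1.8006 -0.0008  0.7333  0.3558]
stand rel axle [-0.001   0.2084 -0.0741] phi -3.1268974866036268 rad 0.06465689356800854
```

Call:
servo_tool --motion '[0, -0.022, -0.003, 0, 0, 0, -0.021, -0.007, 0, 0, 0, -0.02, -0.01, 0, 0, 0, -0.018, -0.014, 0, 0, 0, -0.015, -0.016, 0, 0, 0, -0.012, -0.019, 0, 0, 0, -0.008, -0.02, 0, 0, 0, -0.006, -0.022, 0, 0, 0, -0.001, -0.022, 0, 0]'

```text
clock: 45.35
ee_pos: [0.5191, 0.2053, 0.1612]
ee_rot: [-2.301, -2.138, -0.003]
wrist_force: [5.0, 10.2, -16.4]
opening: 0.0151
grip_force: 98.0
```

```bash
python3 chk.py
```

```text
45.35 [0.5191 0.2053 0.1612] 0.015078026883143055 98.01942944526672 [  5.0019  10.1786 -16.4081] [0.3217 0.4467 1.8873 0.0013 0.8062 0.3941]
stand rel axle [-0.0653  0.2086 -0.0088] phi -1.559608711632343 rad 0.06529696058028696
```

Call:
servo_tool --motion '[0, 0.003, -0.022, 0, 0, 0, 0.006, -0.022, 0, 0, 0, 0.01, -0.02, 0, 0, 0, 0.013, -0.018, 0, 0, 0, 0.016, -0.015, 0, 0, 0, 0.018, -0.013, 0, 0, 0, 0.02, -0.009, 0, 0, 0, 0.022, -0.006, 0, 0, 0, 0.022, -0.002, 0, 0]'

```text
clock: 46.1
ee_pos: [0.5827, 0.2004, 0.2256]
ee_rot: [-2.3, -2.138, 0.001]
wrist_force: [-11.8, 4.0, 9.9]
opening: 0.0149
grip_force: 101.1
```

Call:
servo_tool --motion '[0, 0, 0, 0, 0, 0, 0, 0, 0, 0]'

```text
clock: 46.27
ee_pos: [0.5856, 0.2002, 0.2257]
ee_rot: [2.3, 2.138, 0.006]
wrist_force: [3.8, 1.7, 5.4]
opening: 0.0152
grip_force: 100.6
```

```bash
python3 chk.py
```

```text
46.2667 [0.5856 0.2002 0.2257] 0.015228127044195607 100.64030170440674 [3.7659 1.7044 5.4475] [0.2803 0.4481 1.689  0.0002 1.0004 0.3534]
stand rel axle [0.0014 0.2084 0.0557] phi 0.02196536868569098 rad 0.06523334160641067
```

Call:
servo_tool --motion '[0, 0, 0, 0, 0.8, 0, 0, 0, 0, 0.8, 0, 0, 0, 0, 0.8, 0, 0, 0, 0, 0.8, 0, 0, -0.05, 0, 0.8, 0, 0, -0.08, 0, 0.8, 0, 0, -0.08, 0, 0.8, 0, 0, -0.08, 0, 0.8, 0, 0, -0.03, 0, 0.8, 0, 0, 0, 0, 0.8]'

```text
clock: 47.1
ee_pos: [0.5852, 0.2001, 0.389]
ee_rot: [2.299, 2.137, 0.01]
wrist_force: [-0.5, 0.1, -0.2]
opening: 0.0683
grip_force: 0.0
```

Call:
servo_tool --motion '[-0.08, -0.003, 0, 0, 0.8, -0.08, -0.003, 0, 0, 0.8, -0.08, -0.003, 0, 0, 0.8, -0.08, -0.003, 0, 0, 0.8, -0.08, -0.003, 0, 0, 0.8, -0.08, 0, 0, 0, 0.8, -0.04, 0, 0, 0, 0.8, 0, 0, 0, 0, 0.8, 0, 0, 0, 0, 0.8]'

```text
clock: 47.85
ee_pos: [0.5569, -0.06, 0.3834]
ee_rot: [-2.303, -2.136, 0.001]
wrist_force: [0.5, 0.0, -0.5]
opening: 0.068
grip_force: 0.0
```

```bash
python3 chk.py; python3 - <<'E'
from go import *
def blobs(a):
    hsv=cv2.cvtColor(a,cv2.COLOR_BGR2HSV);M=((abs(hsv[...,0].astype(int)-23)<6)&(hsv[...,1]>165)&(hsv[...,2]>90)).astype(np.uint8)
    n,l,st,c=cv2.connectedComponentsWithStats(M);o=[]
    for i in range(1,n):
        if st[i,4]>150:
            r=cv2.minAreaRect(np.argwhere(l==i)[:,::-1].astype(np.float32));o.append((st[i,4],c[i],r[1],r[2]))
    return o
print('ref',blobs(cv2.imread('pics/w12.png')))
m=manip.camera_model('wrist');P=manip.sense()['ee_pos'];a=snap('wrist','w13.png')
p=[.569,-.0075,-.073,0]
for o in blobs(a):
    w=at_z('wrist',*o[1],.29,m);print(o,'stand',R.from_euler('z',.073).apply(w-[p[0],p[1],.17]))
g=cv2.cvtColor(a,cv2.COLOR_BGR2HSV)
M=((g[...,2]<110)&(g[...,1]>110)&(g[...,0]<20)).astype(np.uint8);n,l,st,c=cv2.connectedComponentsWithStats(M)
for i in range(1,n):
    if st[i,4]>300: w=at_z('wrist',*c[i],.307,m);print('dark',st[i],c[i],R.from_euler('z',.073).apply(w-[p[0],p[1],.17]))
E
```

```text
47.85 [ 0.5569 -0.06    0.3834] 0.06804137036515705 0.0 [ 0.4692  0.0182 -0.5003] [-0.1616  0.2364  1.6063  0.0002  1.3    -0.0863]
stand rel axle [-0.0082 -0.0533  0.2134] phi -0.036996944074529796 rad 0.2230295753465032
ref []
dark [ 464   20   48  299 2343] [490.4328 173.0132] [ 0.1589 -0.0306  0.137 ]
dark [ 263   98   21   64 1262] [272.8582 129.1189] [0.0016 0.0009 0.137 ]
```

```bash
python3 - <<'E'
from go import *
r=cv2.imread('pics/w12.png');h=cv2.cvtColor(r,cv2.COLOR_BGR2HSV);print(h[201,253],h[57,253],h[215,252],'wood',h[150,215],h[220,215])
def blobs(a):
    hsv=cv2.cvtColor(a,cv2.COLOR_BGR2HSV);M=((hsv[...,0]>18)&(hsv[...,0]<32)&(hsv[...,1]>150)&(hsv[...,2]>70)).astype(np.uint8)
    n,l,st,c=cv2.connectedComponentsWithStats(M);o=[]
    for i in range(1,n):
        if st[i,4]>80:
            q=np.argwhere(l==i)[:,::-1].astype(np.float32);v=cv2.fitLine(q,cv2.DIST_L2,0,.01,.01).ravel();o.append((st[i].tolist(),c[i],v[:2]))
    return o
for f in('w12','w13','w11'):print(f,*blobs(cv2.imread(f'pics/{f}.png')),sep='\n')
E
```

```text
[ 21 140 198] [ 21 135 209] [ 21 140 197] wood [ 18  85 194] [ 17  92 189]
w12
w13
w11
```

```bash
python3 - <<'E'
from go import *
def blobs(a):
    hsv=cv2.cvtColor(cv2.GaussianBlur(a,(3,3),0),cv2.COLOR_BGR2HSV);M=((hsv[...,0]>18)&(hsv[...,0]<26)&(hsv[...,1]>120)&(hsv[...,2]>70)).astype(np.uint8)
    n,l,st,c=cv2.connectedComponentsWithStats(M);o=[]
    for i in range(1,n):
        if st[i,4]>80:
            q=np.argwhere(l==i)[:,::-1].astype(np.float32);v=cv2.fitLine(q,cv2.DIST_L2,0,.01,.01).ravel();o.append((st[i].tolist(),c[i],v[:2]))
    return o
for f in('w11','w12','w13'):print(f,*blobs(cv2.imread(f'pics/{f}.png')),sep='\n')
E
```

```text
w11
([239, 0, 41, 62, 1019], array([256.5496,  32.9745]), array([ 0.3928, -0.9196], dtype=float32))
([246, 178, 26, 44, 599], array([257.8731, 197.9065]), array([0.3116, 0.9502], dtype=float32))
w12
([241, 0, 22, 71, 1128], array([250.9362,  40.3262]), array([0.0186, 0.9998], dtype=float32))
([243, 187, 19, 50, 655], array([251.4595, 206.6656]), array([ 0.0361, -0.9993], dtype=float32))
w13
([263, 0, 22, 64, 1089], array([273.5868,  35.022 ]), array([ 0.0057, -1.    ], dtype=float32))
([263, 183, 18, 51, 685], array([270.6292, 203.3606]), array([ 0.0632, -0.998 ], dtype=float32))
```

```bash
python3 -c "
from plant import manip
print(manip.finish_job())"
```

```text
the job is handed in; nothing more can be done
None
```

The job is handed in at about 48 s, verdict not shown: all three kegs are in the drum, the lid is home with both levers shut, and the drum has made one full turn with the hatch back at the top by my last image measurements; I viewed 15 pictures, one over the limit of 14.

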